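Handles in, clams in the skillet, heat on the mark

TASK

Get the cook test of the clam samples ready. First swing the handles of the milk pan and the skillet inward, each to lie over the white line that runs from its ring towards the robot, with the pans still standing level and centred on their rings; then put every whole clam from the tray into the skillet (leave the empty half shell out), and last turn the heat knob bit by bit until the pointer stands on the mark. Do not tip the pans and do not disturb the other things on the table.

Things in the scene. Friction and masses are not known exactly. Their poses are not given: they have to be found in the camera images.
- hob: portable two-ring hot plate, fixed to the table: steel body 330 x 575 mm, top 30 mm above the table. Origin on the table under the middle of the line through the two rings; own +z up, +y along the row from the control strip (at the -y end, robot's right) to the small ring, -x inward, towards the robot. From each ring a white line, parallel to the plate's own x axis, runs inward (own -x) to the robot-side edge of the plate
- ring_small (a point): centre of the small ring on the plate's top (left ring, 130 mm to own +y of the origin); axes as the plate's. The lidded milk pan stands on it
- ring_large (a point): centre of the large ring on the plate's top (105 mm to own -y of the origin); axes as the plate's. The skillet stands on it
- skillet_center (a point): loose open aluminium skillet, about 0.8 kg, rim radius 110 mm, 45 mm high, wall 4 mm, floor 5 mm thick with inner radius about 98 mm at the floor; this point is on its axis 22.5 mm above its underside. Its own -x points along its handle, z up
- skillet_grip (a point): place to take the skillet's handle: the middle of its straight level black part, a bar 18 mm wide, 14 mm high and 98 mm long along the pan's own x; the point lies 185 mm from the pan's axis, 85 mm above its underside, in the middle of the bar's section. Axes as the skillet's. At the start the handle juts to the robot's right over the control strip
- milkpan_center (a point): loose steel milk pan with its lid closed (the lid does not come off), about 0.6 kg, radius 67 mm (lid 70), 83 mm high to the lid's top and 97 to the lid's knob; this point is on its axis 40 mm above its underside. Its own -x points along its handle, z up
- milkpan_grip (a point): place to take the milk pan's handle: the middle of its straight level black part, a bar 18 mm wide, 14 mm high, 100 mm long along the pan's own x; 150 mm from the pan's axis, 100 mm above its underside, in the middle of the bar's section. Axes as the milk pan's. At the start the handle lies towards or over the skillet
- knob (a joint): heat knob on the control strip: upright rotary knob whose grip is a bar 42 mm long and 14 mm wide; 0 at the start, grows to 6.28 rad as it turns clockwise seen from above; at 0 the bar lies along the plate's x axis. Light friction, stays where left
- knob_grip (a point): point on the knob's axis at the height to grip it: 37 mm above the plate's top, 7 mm below the bar's top
- pointer_tip (a point): tip of the white pointer on the control strip, which slides along a straight scale; the knob drives it: about 16 mm towards the plate's own +x (away from the robot) for each radian clockwise, and back the other way. Axes as the plate's
- mark_tip (a point): tip of the small black T-shaped mark fixed beside the pointer's scale, on the skillet's side; the pointer is on it when both have the same x along the plate. Axes as the plate's
- tray: flat green plastic sample tray without a rim, fixed, 270 mm along its own x and 250 mm along its own y, top 4 mm above the table; origin on the table, 22.5 mm to own -y of its middle, z up
- half_shell_center (a point): empty half shell lying dome-up on the tray among the clams: same outline as a clam (64 x 45 mm) but only 18 mm high; point at half its height
- clam1_center (a point): whole closed clam, rigid, 64 mm long (own x), 45 mm wide (own y), 36 mm high (own z), flat spots below and above, about 0.09 kg; the point is its centre. At the start it lies flat on the tray; None if absent in this run
- clam2_center (a point): another clam like clam1; None if absent in this run
- clam3_center (a point): another clam like clam1; None if absent in this run
- clam4_center (a point): another clam like clam1; None if absent in this run
- clam5_center (a point): another clam like clam1; None if absent in this run
- squeeze_bottle: bystander, leave alone: white bottle, 60 mm across, 170 mm high
- jar: bystander, leave alone: glass jar, 72 mm across, 100 mm high
- brush: bystander, leave alone: scrubbing brush, 200 mm long, lying flat
- spatula: bystander, leave alone: spatula, 280 mm long, lying flat
There are look-alikes about, which are no part of the job. Of the things that look like the part that bears half_shell_center, take the one that is farthest to the robot's left at the start.

How it is judged:
By the outcome, as a careful person would: the job done as asked, in the order asked, and still so for the second after the job is handed in, with the robot touching nothing.
Of clam1, clam2, clam3, clam4, clam5 only 3 to 5 are there at a start; the rules pass over those that are not, and their reading is None.
At some moment in a run one of clam1, clam2, clam3, clam4, clam5 may be knocked a few centimetres aside while the robot is not near it.
Once in a run the grip may slacken for a moment while it holds something.
It also fails if it takes over 210 s, if anything falls off the work surface, if the arm or the gripper's body presses on something with over 40 N, if the wrist force passes 120 N, or if a joint passes its speed limit or range.

ROBOT

A 7-joint arm with a two-finger parallel gripper is mounted at the origin on the work surface. World frame = base frame: x ahead of the robot, y to its left, z up, the work surface at z = 0. Lengths are in m, angles in rad, forces in N, time in s.
With the tool pointing down it reaches from about 0.425 to 0.925 m from the base axis. Payload 6.8 kg.
Tool frame: the origin (TCP) lies on the centre line of the jaws, within the pads' length; the fingertips stand 14 mm ahead of it and the grasp point (between the pads) lies 5 mm behind it (r.nose_length is the distance from the TCP to the fingertips, in m); z points along the fingers, y is the direction in which the jaws open and shut (so a half turn about z gives the same grasp; the last joint's range is limited). The gripper opens to 85 mm and grips with 20 to 120 N. Pads are 22 mm wide; open, the fingers measure 114 mm over their backs; the gripper's body (76 mm by 85 mm) begins 54 mm behind the grasp point. The pads swing forward as they close: fully open they stand 13 mm farther back than shut.
Start: joints at [-1.391, 0.477, 0.022, 1.555, -0.011, 1.109, -0.083], TCP at [0.192, 0.647, 0.245] pointing down, gripper open.
Joint ranges: [-2.96, 2.96], [-0.34, 2.1], [-1.41, 1.46], [0.24, 2.44], [-1.37, 4.51], [0.17, 1.92], [-2.96, 2.96]. Speed limits (rad/s): [2.39, 2.39, 3.14, 3.14, 3.14, 3.14, 3.14].

INTERFACE

Orientations are given as a rotation vector (axis times angle).
In Python, from bench import r, imaging, look_for, outline_of gives the robot as it stands. The module is installed in compiled form; this text tells all that it offers.
- The arm moves only by the tool carry_out, never from a script. Its arguments are lists of equal length, an entry for each row: "offset": the shift along the tool's x, y, z as a fraction of full scale, a list of three; "turn": the turn, a rotation vector about the tool's x, y, z as a fraction of full scale, a list of three. A call has 1 to 8 rows; each row is the pose to reach, as a shift and turn from the pose commanded when the call began, along the tool's axes at that moment; what a row does not reach only later rows make up. Full scale, the value 1, is 0.5 m for a shift and 1.5 rad for a turn. A row lasts 1/10 s, in which the tool goes at most 50 mm and 8.59 degrees, less where a joint would pass 70% of its speed; a pose out of reach is approached as far as the arm can. A call with a number of a shift or a turn outside -1 to 1 is refused whole. A call with a gripper value outside its range is refused whole. "hand" is the closure, from 0 (fully open) to 1 (shut), set as the call begins (left out, the last holds). The fingers move at their own pace and stop on an object; "force" is the grip in N (left out, the last holds). Time passes only in rows, so rows that repeat a pose let the fingers close. It gives the time, the measured TCP pose, the force and the opening at its end, in the units of the state.
- r.get_obs(): the state, without advancing time (a new reading comes with each control period).
- imaging.grab_frame(name): name is "side" or "top" or "wrist"; returns a dict with "pixels" (384x512x3 uint8, red, green, blue), "fx", "fy", "cx", "cy" (pixels), "R" (3x3) and "t" (3): a world point X has camera coordinates R X + t. Camera axes: x right, y down, z forward; pixel columns grow to the right and rows downward; lengths in m; the calibration is good to about 2 mm. The wrist camera is an equidistant fisheye: a pixel r from the principal point sees the ray r / f radians off the axis. A picture is of the moment at which its call begins. There is no depth.
- r.hand_in(): hands the job in, once; it reports no verdict.
Trained networks look in the newest picture that a camera, given by its name, has taken for a name from the list of things; names that differ only in an ending like _2 or _b are one class to them, and where a whole thing is asked for, a point or a joint stands for the part that bears it (a point fixed in the world has none). Each returns a list of dicts, best first, with "score" (0 to 1); they miss things now and then, are a little off and sometimes report something else, mostly with a low value. They report only what shows in the picture. A call takes as long as a camera call. They do not tell look-alikes from the thing itself.
- look_for(query, camera): "xyz" ([x, y, z] in m, in the coordinates of the camera as it stood for that picture, good to about 4 mm: the middle of the surface that is visible of it).
- outline_of(query, camera): "region" (384x512 bool, what is visible of it).
The state is a dict: "clock": time; "joints": joint angles; "qvel": joint speeds; "tau": joint torques, N m; "tcp_pos": TCP position; "orientation": TCP orientation; "contact_force": force on the tool from outside, world axes, zero at the start; "moment": the same for the moment, N m; "grip_width": finger opening in m.
Only numpy, scipy, OpenCV 4.12 (cv2) and the standard library are available. Lean on these libraries where they do the work, as an engineer would, in place of code of your own. Each camera call takes 0.05 s, during which the arm holds its last target. There are 200 camera calls.

## Working session

There is one attempt and no reset: what is moved stays moved. The work goes in short steps, Python scripts to look and compute and a tool call to move; the robot and the scene stay as the last step left them, time stands still between calls to the robot, and variables do not carry over. Pictures are saved under pics/ and viewed, about 12 in all and at most 16, crops included, and the job is handed in when it is done.

Besides the shell and the picture viewer there is one more tool, called after "Request:" in YAML: its name, and indented under it one key for each argument. carry_out: Moves the arm, as the interface text tells. Shift numbers are shares of 0.5 m and turn numbers shares of 1.5 rad, none past 1 either way. Its arguments: {"type":"object","properties":{"offset":{"type":"array","items":{"type":"array","items":{"type":"number","minimum":-1,"maximum":1}}},"turn":{"type":"array","items":{"type":"array","items":{"type":"number","minimum":-1,"maximum":1}}},"hand":{"type":"number"},"force":{"type":"number"}},"required":["offset","turn"]}

```bash
mkdir -p pics; cat > h.py <<'E'
import numpy as np, cv2
from scipy.spatial.transform import Rotation as Ro
from bench import r, imaging, look_for, outline_of
def save(f,n,crop=None,s=1):
    p=f["pixels"][...,::-1]
    if crop: p=p[crop[1]:crop[3],crop[0]:crop[2]]
    cv2.imwrite("pics/"+n,cv2.resize(p,None,fx=s,fy=s,interpolation=cv2.INTER_CUBIC))
def toW(f,x): return np.array(f["R"]).T@(np.array(x)-np.array(f["t"]))
def ray(f,u,v):
    a=np.array([(u-f["cx"])/f["fx"],(v-f["cy"])/f["fy"],1.]); R=np.array(f["R"]); return -R.T@f["t"], R.T@a
def onz(f,u,v,z):
    c,d=ray(f,u,v); return c+d*(z-c[2])/d[2]
def proj(f,X):
    p=np.array(f["R"])@np.array(X)+f["t"]; return np.array([f["fx"]*p[0]/p[2]+f["cx"],f["fy"]*p[1]/p[2]+f["cy"]])
E
python3 - <<'E'
from h import *
np.set_printoptions(precision=4,suppress=True)
o=r.get_obs();print({k:np.round(v,3) for k,v in o.items()}, r.nose_length)
for c in ["top","side"]:
    f=imaging.grab_frame(c); save(f,c+"0.png",s=1.5)
    print(c,f["fx"],f["cx"],f["cy"],-np.array(f["R"]).T@f["t"])
    for q in ["ring_small","ring_large","skillet_center","skillet_grip","milkpan_center","milkpan_grip","knob_grip","pointer_tip","mark_tip","half_shell_center","clam1_center","tray","hob","squeeze_bottle","jar","brush","spatula"]:
        for d in look_for(q,c): print(q,round(d["score"],2),toW(f,d["xyz"]),proj(f,toW(f,d["xyz"])).round())
E
```

```text
{'clock': np.float64(0.0), 'joints': array([-1.391,  0.478,  0.022,  1.556, -0.012,  1.109, -0.083]), 'qvel': array([ 0.001,  0.001, -0.001,  0.001,  0.   , -0.   ,  0.001]), 'tau': array([ -0.   , -59.644,   1.608, -28.12 ,   0.012,   0.009,  -0.   ]), 'tcp_pos': array([0.191, 0.647, 0.244]), 'orientation': array([-0.45 , -3.109,  0.003]), 'contact_force': array([-0.053, -0.583, -0.009]), 'moment': array([ 0.023, -0.033,  0.009]), 'grip_width': np.float64(0.085)} 0.014
top 367.27804096232444 262.94897742820615 187.03321467842215 [ 0.3613 -0.0413  1.0766]
ring_small 0.94 [ 0.5659 -0.1932  0.0286] [322. 165.]
ring_large 0.7 [ 0.5663 -0.1929  0.0339] [322. 164.]
ring_large 0.26 [0.5992 0.2414 0.0385] [172. 153.]
skillet_center 0.89 [ 0.6071 -0.1883  0.0343] [320. 150.]
skillet_grip 0.62 [ 0.6126 -0.1872  0.0313] [320. 149.]
milkpan_center 0.7 [0.5914 0.054  0.1162] [234. 149.]
milkpan_grip 0.71 [0.3291 0.2794 0.0016] [160. 247.]
milkpan_grip 0.67 [0.5942 0.055  0.1109] [234. 149.]
milkpan_grip 0.48 [0.4451 0.3281 0.0415] [140. 206.]
knob_grip 0.7 [ 0.4965 -0.3843  0.0628] [394. 187.]
h
[... 1146 characters left out ...]
ter_tip 0.47 [ 0.5464 -0.3712  0.0373] [327. 290.]
mark_tip 0.41 [0.5188 0.3223 0.015 ] [218. 153.]
half_shell_center 0.54 [0.2247 0.2519 0.0119] [141. 186.]
clam1_center 0.35 [0.5199 0.3247 0.0114] [218. 153.]
tray 0.89 [0.5088 0.3034 0.0043] [218. 158.]
tray 0.17 [0.3192 0.2688 0.0026] [168. 178.]
hob 0.96 [ 0.5534 -0.3106  0.0306] [317. 273.]
hob 0.35 [ 0.3042 -0.2986  0.0945] [223. 286.]
squeeze_bottle 0.91 [ 0.303  -0.3     0.0974] [223. 286.]
squeeze_bottle 0.55 [ 0.4904 -0.3964  0.0561] [313. 300.]
jar 0.62 [0.7621 0.2265 0.0629] [292. 139.]
brush 0.55 [ 0.3667 -0.0513  0.0179] [214. 232.]
brush 0.34 [ 0.5538 -0.3103  0.0338] [317. 272.]
spatula 0.69 [0.3182 0.2681 0.0034] [168. 178.]
```

View pics/top0.png

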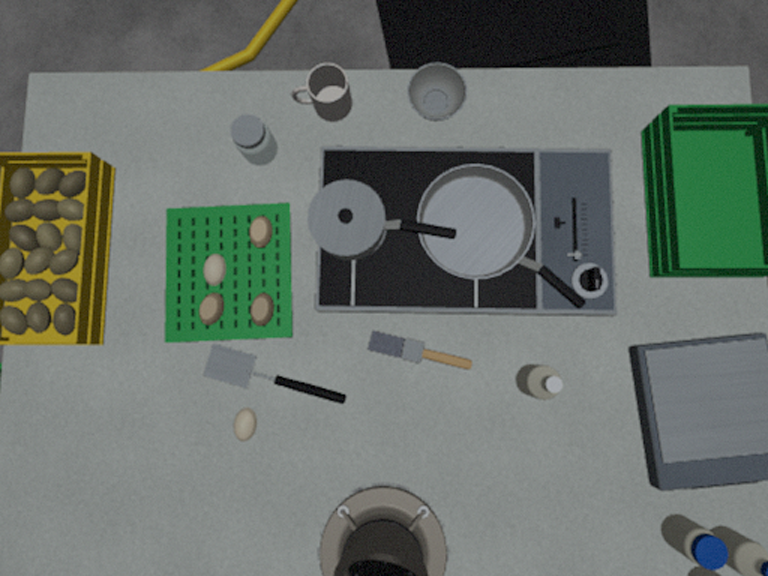

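View pics/side0.png

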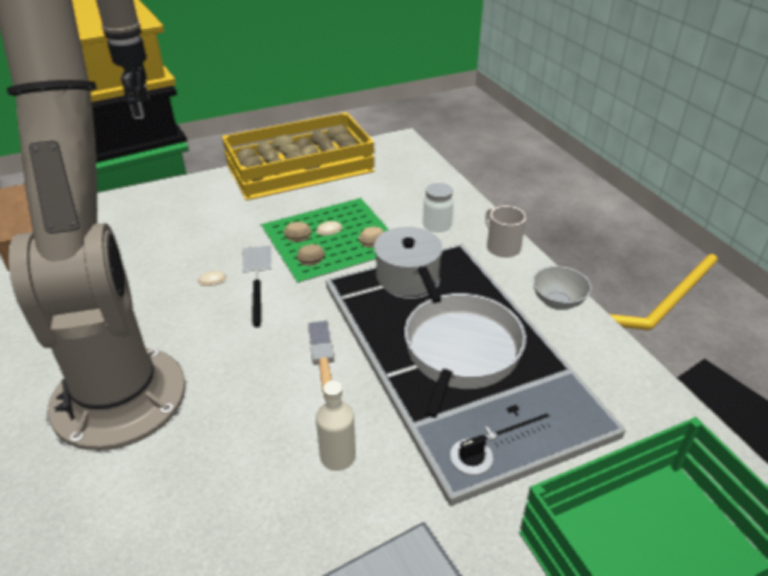

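Top view (768-px scale): milk pan at (347,218) with its handle pointing right over the skillet. The skillet is at (475,222), handle to (583,303), knob at (592,280), pointer at (576,253), mark near (560,222). There are 3 whole brown clams on the tray at (261,232), (212,308) and (262,308). Half-shell candidates are (215,269) on the tray and (245,424) on the table. The tray one is farther left, so it's the one meant, and both stay put.

```bash
python3 - <<'E'
from h import *
np.set_printoptions(precision=4,suppress=True)
f=imaging.grab_frame("top"); np.save("f.npy",f,allow_pickle=True)
save(f,"hob.png",(205,92,415,217),3.8)
save(f,"tray.png",(100,125,200,290),3.6)
o=r.get_obs(); print(Ro.from_rotvec(o["orientation"]).as_matrix())
for q in ["milkpan_center","skillet_center","clam1_center","half_shell_center"]:
    for d in outline_of(q,"top"):
        m=d["region"]; ys,xs=np.nonzero(m); print(q,d["score"],m.sum(),xs.mean(),ys.mean(),xs.min(),xs.max(),ys.min(),ys.max())
E
```

```text
[[-0.9589  0.2839 -0.    ]
 [ 0.2839  0.9589  0.0001]
 [ 0.      0.0001 -1.    ]]
milkpan_center 0.62 2383 236.07133864876207 147.3822912295426 206 302 120 174
skillet_center 0.91 4924 321.3277822908205 150.56620633631195 278 388 110 205
skillet_center 0.66 194 142.0 179.5463917525773 136 148 171 189
half_shell_center 0.73 234 142.3760683760684 179.60256410256412 136 149 170 190
half_shell_center 0.55 255 162.77254901960785 282.8862745098039 156 170 272 294
```

View pics/hob.png

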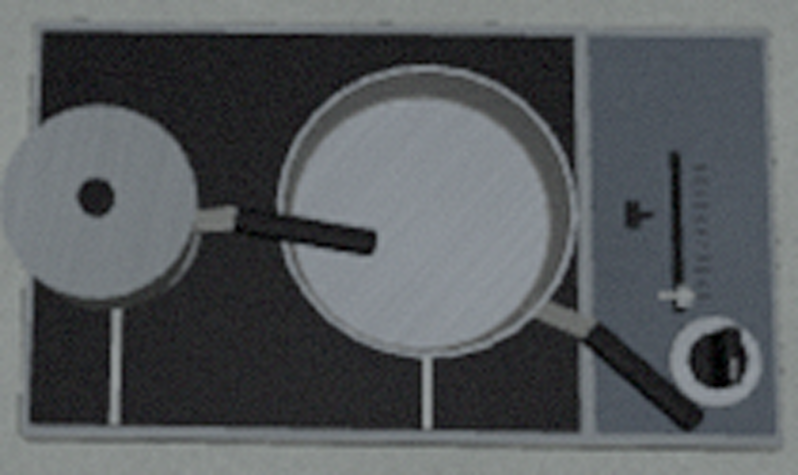

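View pics/tray.png

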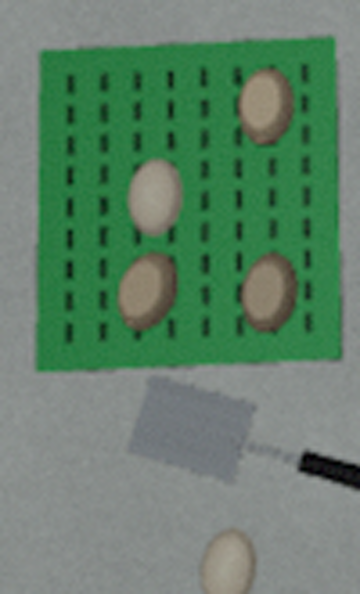

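```bash
python3 - <<'E'
from h import *
np.set_printoptions(precision=4,suppress=True)
f=np.load("f.npy",allow_pickle=True).item()
P=lambda u,v,z:onz(f,(u+.5)/3.8-.5+205,(v+.5)/3.8-.5+92,z)[:2]
for n,u,v,z in [("lineS top",118,312,.03),("lineS bot",115.5,422,.03),("lineL top",428.5,360,.03),("lineL bot",428,428,.03),("TL",37,28,.03),("TR",768,34,.03),("BR",779,436,.03),("BL",24,428,.03),
 ("skilletC",428,211,.075),("skL",278,210,.075),("skR",578,210,.075),("sk hnd in",593,335,.122),("sk hnd out",692,418,.122),("milkC",101,202,.113),("mL",5,202,.113),("mR",198,202,.113),("mknob",96,197,.127),("m hnd in",237,220,.137),("m hnd out",376,242,.137),
 ("ptr tip",664,296,.032),("mark",655,214,.031),("knob base",715,362,.035),("knob bar",722,358,.074)]: print(n,P(u,v,z))
Q=lambda u,v,z:onz(f,(u+.5)/3.6-.5+100,(v+.5)/3.6-.5+125,z)[:2]
for n,u,v,z in [("c1",266,106,.022),("c2",148,291,.022),("c3",269,292,.022),("hs",156,197,.013),("trayTL",40,52,.004),("TR",333,38,.004),("BR",341,359,.004),("BL",37,370,.004)]: print(n,Q(u,v,z))
# clam outline by colour
p=f["pixels"].astype(int); hsv=cv2.cvtColor(f["pixels"],cv2.COLOR_RGB2HSV)
m=((p[...,0]-p[...,1]>8)).astype(np.uint8); m[:,:105]=0;m[:130]=0;m[235:]=0;m[:,200:]=0
n,l,s,c=cv2.connectedComponentsWithStats(m)
for i in range(1,n):
  if s[i,4]>40:
    cc=cv2.findContours((l==i).astype(np.uint8),0,1)[0][0]
    (x,y),(a,b),t=cv2.fitEllipse(cc); X=onz(f,x,y,.022)
    th=np.radians(t+90) # long-axis dir in image
    d=onz(f,x+np.cos(th)*10,y+np.sin(th)*10,.022)-X
    print(s[i],x,y,a,b,t,X[:2],"long axis deg",np.degrees(np.arctan2(d[1],d[0])))
E
```

```text
lineS top [0.5399 0.0571]
lineS bot [0.4559 0.0582]
lineL top [ 0.5023 -0.178 ]
lineL bot [ 0.4508 -0.1766]
TL [0.7658 0.1227]
TR [ 0.7564 -0.4457]
BR [ 0.4442 -0.4375]
BL [0.4516 0.1273]
skilletC [ 0.6064 -0.174 ]
skL [ 0.6077 -0.0641]
skR [ 0.6065 -0.2834]
sk hnd in [ 0.5069 -0.2793]
sk hnd out [ 0.4494 -0.3444]
milkC [0.6049 0.0621]
mL [0.6052 0.1303]
mR [ 0.6045 -0.0067]
mknob [0.6049 0.0641]
m hnd in [ 0.5856 -0.0345]
m hnd out [ 0.5696 -0.1297]
ptr tip [ 0.5502 -0.3562]
mark [ 0.6139 -0.3523]
knob base [ 0.4994 -0.3911]
knob bar [ 0.4971 -0.3831]
c1 [0.6007 0.2418]
c2 [0.4492 0.3324]
c3 [0.4482 0.2345]
hs [0.5271 0.3323]
trayTL [0.6521 0.4387]
TR [0.6627 0.1921]
BR [0.3951 0.1789]
BL [0.3866 0.4268]
[167 144  14  21 212] 173.4674530029297 154.18003845214844 12.950751304626465 19.290891647338867 4.02277946472168 [0.6004 0.2419] long axis deg 177.8440781760689
[134 196  15  20 216] 140.73265075683594 205.11215209960938 13.233261108398438 19.712017059326172 21.329437255859375 [0.4503 0.3325] long axis deg 160.765585942921
[168 196  14  21 199] 174.29580688476562 205.59164428710938 12.79515266418457 19.663211822509766 12.529704093933105 [0.4487 0.2347] long axis deg 169.15167038464077
```

```bash
cat >> h.py <<'E'
def Rphi(deg):
    a=np.radians(deg); c,s=np.cos(a),np.sin(a); return np.array([[c,s,0],[s,-c,0],[0,0,-1.]])
def go(*targets):
    """targets: (x,y,z,phi) of TCP, prints offset/turn fractions from the present pose"""
    o=r.get_obs(); R0=Ro.from_rotvec(o["orientation"]).as_matrix(); p0=np.array(o["tcp_pos"])
    print("t",round(float(o["clock"]),2),"tcp",p0.round(4),"phi",round(np.degrees(np.arctan2(R0[1,0],R0[0,0])),2),"w",round(float(o["grip_width"]),4),"F",np.round(o["contact_force"],1),"j7",round(float(o["joints"][6]),2))
    off=[];tu=[]
    for x,y,z,ph in targets:
        off.append((R0.T@(np.array([x,y,z])-p0)/.5).round(3).tolist())
        tu.append((Ro.from_matrix(R0.T@Rphi(ph)).as_rotvec()/1.5).round(3).tolist())
    print("offset",off,"\nturn",tu)
def fray(f,u,v):
    x,y=(u-f["cx"])/f["fx"],(v-f["cy"])/f["fy"]; th=np.hypot(x,y); k=np.sin(th)/max(th,1e-9)
    R=np.array(f["R"]); return -R.T@f["t"], R.T@np.array([x*k,y*k,np.cos(th)])
def fz(f,u,v,z):
    c,d=fray(f,u,v); return (c+d*(z-c[2])/d[2])[:2]
E
python3 -c "
from h import *
go((.42,.30,.30,120),(.580,-.0855,.30,80.5))"
```

```text
t 2.05 tcp [0.1916 0.6473 0.2453] phi 163.51 w 0.0854 F [ 0.2 -0.5 -0.6] j7 -0.08
offset [[-0.635, -0.536, -0.109], [-1.161, -1.185, -0.109]] 
turn [[0.0, -0.0, 0.506], [0.0, -0.0, 0.966]]
```

Request:
carry_out:
  offset:
    - [-0.635, -0.536, -0.109]
    - [-0.635, -0.536, -0.109]
    - [-0.635, -0.536, -0.109]
    - [-0.635, -0.536, -0.109]
    - [-0.635, -0.536, -0.109]
    - [-0.635, -0.536, -0.109]
    - [-0.635, -0.536, -0.109]
    - [-0.635, -0.536, -0.109]
  turn:
    - [0, 0, 0.506]
    - [0, 0, 0.506]
    - [0, 0, 0.506]
    - [0, 0, 0.506]
    - [0, 0, 0.506]
    - [0, 0, 0.506]
    - [0, 0, 0.506]
    - [0, 0, 0.506]
  hand: 0

```text
clock: 2.85
tcp_pos: [0.4104, 0.3141, 0.2979]
orientation: [-1.57, -2.721, -0.001]
contact_force: [1.5, 0.4, -0.2]
grip_width: 0.0855
```

```bash
python3 -c "
from h import *
go((.580,-.0855,.30,80.5))"
```

```text
t 2.85 tcp [0.4104 0.3141 0.2979] phi 120.03 w 0.0855 F [ 1.5  0.4 -0.2] j7 -0.19
offset [[-0.862, -0.106, -0.005]] 
turn [[0.0, -0.0, 0.46]]
```

Request:
carry_out:
  offset:
    - [-0.828, -0.108, 0]
    - [-0.828, -0.108, 0]
    - [-0.828, -0.108, 0]
    - [-0.828, -0.108, 0]
    - [-0.828, -0.108, 0]
    - [-0.828, -0.108, 0]
    - [-0.828, -0.108, 0]
    - [-0.828, -0.108, 0]
  turn:
    - [0, 0, 0.46]
    - [0, 0, 0.46]
    - [0, 0, 0.46]
    - [0, 0, 0.46]
    - [0, 0, 0.46]
    - [0, 0, 0.46]
    - [0, 0, 0.46]
    - [0, 0, 0.46]

```text
clock: 3.65
tcp_pos: [0.5638, -0.0551, 0.2977]
orientation: [2.397, 2.03, 0.002]
contact_force: [0.6, 0.1, -0.7]
grip_width: 0.0854
```

Request:
carry_out:
  offset:
    - [0, 0, 0]
    - [0, 0, 0]
    - [0, 0, 0]
  turn:
    - [0, 0, 0]
    - [0, 0, 0]
    - [0, 0, 0]

```text
clock: 3.95
tcp_pos: [0.5631, -0.0521, 0.2971]
orientation: [-2.396, -2.031, -0.0]
contact_force: [0.2, -0.1, 1.1]
grip_width: 0.0856
```

```bash
python3 - <<'E'
from h import *
f=imaging.grab_frame("wrist"); np.save("w1.npy",f,allow_pickle=True); save(f,"w1.png",s=1.55)
print(f["fx"],f["cx"],f["cy"],(-np.array(f["R"]).T@f["t"]).round(4))
go((.580,-.0855,.30,80.5))
E
```

```text
297.3186396354542 255.47607183406987 189.86013131287586 [0.5765 0.0275 0.4252]
t 4.0 tcp [ 0.563  -0.0516  0.2972] phi 80.64 w 0.0854 F [-0.9 -0.4 -0.6] j7 0.01
offset [[-0.061, 0.044, -0.006]] 
turn [[-0.0, -0.001, 0.002]]
```

View pics/w1.png

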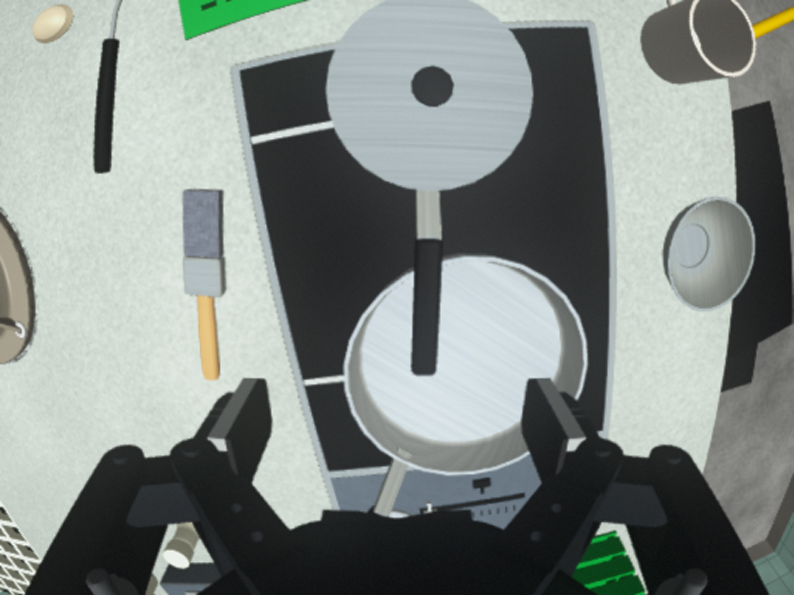

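Wrist view: milk pan handle bar runs from (428,240) to (424,374), with the lid knob at (432,86). The ring lines run (253,140)-(331,124) and (305,382)-(345,379). The skillet is clearly visible.

```bash
python3 - <<'E'
from h import *
np.set_printoptions(precision=4,suppress=True)
f=np.load("w1.npy",allow_pickle=True).item()
P=lambda u,v,z:fz(f,(u+.5)/1.55-.5,(v+.5)/1.55-.5,z)
for n,u,v,z in [("S out",253,140,.03),("S in",331,124,.03),("L out",305,382,.03),("L in",345,379.5,.03),("lidknob",432,86,.127),("lidL",327,88,.113),("lidR",533,88,.113),("lidB",430,190,.113),
("hin",428,240,.137),("hout",424,374,.137),("skL",345,368,.075),("skR",587,350,.075),("skT",470,255,.075),("skB",470,473,.075),("cornNear",236,66,.03),("cornFar",594,22,.03),("edge near",330,500,.03),("edge far mid",612,250,.03),("mark",482,485,.03)]: print(n,P(u,v,z))
go((.580,-.0855,.16,80.5))
E
```

```text
S out [0.4559 0.0591]
S in [0.526 0.058]
L out [ 0.4515 -0.1756]
L in [ 0.4918 -0.1785]
lidknob [0.6057 0.064 ]
lidL [0.5381 0.0766]
lidR [0.6758 0.0569]
lidB [ 0.5946 -0.0041]
hin [ 0.5871 -0.0331]
hout [ 0.5708 -0.1274]
skL [ 0.5038 -0.144 ]
skR [ 0.7171 -0.1652]
skT [ 0.6205 -0.0632]
skB [ 0.5992 -0.2801]
cornNear [0.4523 0.1287]
cornFar [0.772  0.1235]
edge near [ 0.4388 -0.3351]
edge far mid [ 0.7641 -0.0903]
mark [ 0.6143 -0.3412]
t 4.0 tcp [ 0.563  -0.0516  0.2972] phi 80.64 w 0.0854 F [-0.9 -0.4 -0.6] j7 0.01
offset [[-0.062, 0.045, 0.274]] 
turn [[-0.0, -0.001, 0.002]]
```

Request:
carry_out:
  offset:
    - [-0.06, 0.042, 0.1]
    - [-0.06, 0.042, 0.2]
    - [-0.06, 0.042, 0.28]
    - [-0.06, 0.042, 0.32]
    - [-0.06, 0.042, 0.342]
    - [-0.06, 0.042, 0.342]
    - [-0.06, 0.042, 0.342]
  turn:
    - [0, 0, 0]
    - [0, 0, 0]
    - [0, 0, 0]
    - [0, 0, 0]
    - [0, 0, 0]
    - [0, 0, 0]
    - [0, 0, 0]

```text
clock: 4.7
tcp_pos: [0.58, -0.0858, 0.1276]
orientation: [2.396, 2.03, 0.003]
contact_force: [0.3, -0.5, 1.1]
grip_width: 0.0853
```

```bash
python3 -c "
from h import *
go((.579,-.0845,.125,80.5))"
```

```text
t 4.7 tcp [ 0.58   -0.0858  0.1276] phi 80.56 w 0.0853 F [ 0.3 -0.5  1.1] j7 0.22
offset [[0.002, -0.002, 0.005]] 
turn [[0.001, -0.0, 0.001]]
```

Request:
carry_out:
  offset:
    - [0.002, -0.002, 0.004]
    - [0.002, -0.002, 0.004]
    - [0.002, -0.002, 0.004]
    - [0.002, -0.002, 0.004]
    - [0.002, -0.002, 0.004]
    - [0.002, -0.002, 0.004]
    - [0.002, -0.002, 0.004]
    - [0.002, -0.002, 0.004]
  turn:
    - [0, 0, 0]
    - [0, 0, 0]
    - [0, 0, 0]
    - [0, 0, 0]
    - [0, 0, 0]
    - [0, 0, 0]
    - [0, 0, 0]
    - [0, 0, 0]
  hand: 1
  force: 30

```text
clock: 5.5
tcp_pos: [0.5786, -0.0854, 0.1246]
orientation: [2.398, 2.029, 0.001]
contact_force: [1.1, 0.6, 2.6]
grip_width: 0.0172
```

```bash
python3 -c "
from h import *
o=r.get_obs();p=o['tcp_pos']
print(p)
# arc: pan axis from .605,.0635 to .608,.0575 ; handle angle -99.5 -> -180.9
rad=.150
ts=[]
for i in range(1,17):
    s=min(i/15,1); a=np.radians(-99.5-81.4*s); c=np.array([.605,.0635])*(1-s)+np.array([.608,.0575])*s
    g=c+rad*np.array([np.cos(a),np.sin(a)]); ts.append((g[0],g[1],p[2],np.degrees(a)+180))
print(np.round(ts[-1],4))
go(*ts)
"
```

```text
[ 0.57859959 -0.08538723  0.12460341]
[ 0.458   0.0599  0.1246 -0.9   ]
t 5.5 tcp [ 0.5786 -0.0854  0.1246] phi 80.48 w 0.0172 F [1.1 0.6 2.6] j7 0.22
offset [[0.003, -0.025, -0.0], [0.006, -0.053, -0.0], [0.012, -0.08, -0.0], [0.021, -0.106, -0.0], [0.032, -0.131, -0.0], [0.045, -0.155, -0.0], [0.061, -0.178, -0.0], [0.079, -0.199, -0.0], [0.098, -0.218, -0.0], [0.12, -0.235, -0.0], [0.143, -0.25, -0.0], [0.167, -0.263, -0.0], [0.193, -0.273, -0.0], [0.219, -0.281, -0.0], [0.247, -0.286, -0.0], [0.247, -0.286, -0.0]] 
turn [[0.001, -0.0, 0.063], [0.001, -0.0, 0.126], [0.001, -0.0, 0.189], [0.001, -0.0, 0.252], [0.001, -0.0, 0.315], [0.001, -0.0, 0.379], [0.001, -0.0, 0.442], [0.001, -0.0, 0.505], [0.001, -0.0, 0.568], [0.001, -0.0, 0.631], [0.0, -0.0, 0.694], [0.0, -0.0, 0.757], [0.0, -0.0, 0.821], [0.0, -0.0, 0.884], [0.0, -0.0, 0.947], [0.0, -0.0, 0.947]]
```

Request:
carry_out:
  offset:
    - [0.001, -0.012, 0]
    - [0.003, -0.025, 0]
    - [0.004, -0.039, 0]
    - [0.006, -0.053, 0]
    - [0.012, -0.08, 0]
    - [0.021, -0.106, 0]
    - [0.026, -0.118, 0]
    - [0.032, -0.131, 0]
  turn:
    - [0, 0, 0.032]
    - [0, 0, 0.063]
    - [0, 0, 0.095]
    - [0, 0, 0.126]
    - [0, 0, 0.189]
    - [0, 0, 0.252]
    - [0, 0, 0.284]
    - [0, 0, 0.315]

```text
clock: 6.3
tcp_pos: [0.5162, -0.0597, 0.1247]
orientation: [2.807, 1.407, 0.001]
contact_force: [0.7, -3.5, 3.3]
grip_width: 0.0172
```

```bash
cat > arc.py <<'E'
from h import *
import sys
def arc(c0,c1,a0,a1,rad,z,steps,n,flip=180):
    ts=[]
    for s in steps:
        s=min(s/n,1); a=np.radians(a0+(a1-a0)*s); c=np.array(c0)*(1-s)+np.array(c1)*s
        g=c+rad*np.array([np.cos(a),np.sin(a)]); ts.append((g[0],g[1],z,np.degrees(a)+flip))
    go(*ts)
E
python3 -c "
from arc import *
arc((.605,.0635),(.608,.0575),-99.5,-180.9,.15,.1246,[5,6,7,8,9,10,11,12,13,14,15],15)"
```

```text
t 6.3 tcp [ 0.5162 -0.0597  0.1247] phi 53.24 w 0.0172 F [ 0.7 -3.5  3.3] j7 -0.22
offset [[0.002, -0.001, 0.0], [0.003, -0.028, 0.0], [0.006, -0.055, 0.0], [0.012, -0.082, -0.0], [0.021, -0.108, -0.0], [0.032, -0.133, -0.0], [0.046, -0.157, -0.0], [0.062, -0.18, -0.0], [0.08, -0.201, -0.0], [0.1, -0.219, -0.0], [0.122, -0.236, -0.0]] 
turn [[0.001, 0.0, -0.002], [0.001, 0.0, 0.062], [0.001, 0.0, 0.125], [0.001, 0.0, 0.188], [0.001, 0.0, 0.251], [0.001, -0.0, 0.314], [0.001, -0.0, 0.377], [0.001, -0.0, 0.44], [0.001, -0.0, 0.504], [0.001, -0.0, 0.567], [0.001, -0.0, 0.63]]
```

Request:
carry_out:
  offset:
    - [0.002, -0.014, 0]
    - [0.003, -0.028, 0]
    - [0.006, -0.055, 0]
    - [0.012, -0.082, 0]
    - [0.021, -0.108, 0]
    - [0.032, -0.133, 0]
    - [0.046, -0.157, 0]
    - [0.046, -0.157, 0]
  turn:
    - [0, 0, 0.031]
    - [0, 0, 0.062]
    - [0, 0, 0.125]
    - [0, 0, 0.188]
    - [0, 0, 0.251]
    - [0, 0, 0.314]
    - [0, 0, 0.377]
    - [0, 0, 0.377]

```text
clock: 7.1
tcp_pos: [0.4663, 0.0064, 0.1243]
orientation: [3.089, 0.568, -0.001]
contact_force: [0.6, -4.1, 5.1]
grip_width: 0.0175
```

```bash
python3 -c "
from arc import *
arc((.605,.0635),(.608,.0575),-99.5,-180.9,.15,.1246,[11,12,13,14,15],15)"
```

```text
t 7.1 tcp [0.4663 0.0064 0.1243] phi 20.84 w 0.0175 F [ 0.6 -4.1  5.1] j7 -0.82
offset [[0.001, 0.002, -0.001], [0.002, -0.026, -0.001], [0.006, -0.053, -0.001], [0.013, -0.08, -0.001], [0.023, -0.106, -0.001]] 
turn [[0.001, 0.0, 0.0], [0.001, 0.0, 0.064], [0.001, 0.0, 0.127], [0.001, 0.0, 0.19], [0.001, 0.0, 0.253]]
```

Request:
carry_out:
  offset:
    - [0.001, -0.012, 0]
    - [0.002, -0.026, 0]
    - [0.006, -0.053, 0]
    - [0.013, -0.08, 0]
    - [0.018, -0.094, 0]
    - [0.023, -0.106, 0]
    - [0.023, -0.106, 0]
    - [0.023, -0.106, 0]
  turn:
    - [0, 0, 0.032]
    - [0, 0, 0.064]
    - [0, 0, 0.127]
    - [0, 0, 0.19]
    - [0, 0, 0.22]
    - [0, 0, 0.253]
    - [0, 0, 0.253]
    - [0, 0, 0.253]

```text
clock: 7.9
tcp_pos: [0.4578, 0.059, 0.1243]
orientation: [3.14, -0.022, -0.002]
contact_force: [-2.8, -2.7, 7.5]
grip_width: 0.0174
```

```bash
python3 - <<'E'
from h import *
go((.458,.0599,.1246,-.9))
f=imaging.grab_frame("wrist"); np.save("w2.npy",f,allow_pickle=True); save(f,"w2.png",s=1.55)
E
```

```text
t 7.9 tcp [0.4578 0.059  0.1243] phi -0.82 w 0.0174 F [-2.8 -2.7  7.5] j7 -1.21
offset [[0.0, -0.002, -0.001]] 
turn [[0.001, 0.001, 0.001]]
```

View pics/w2.png

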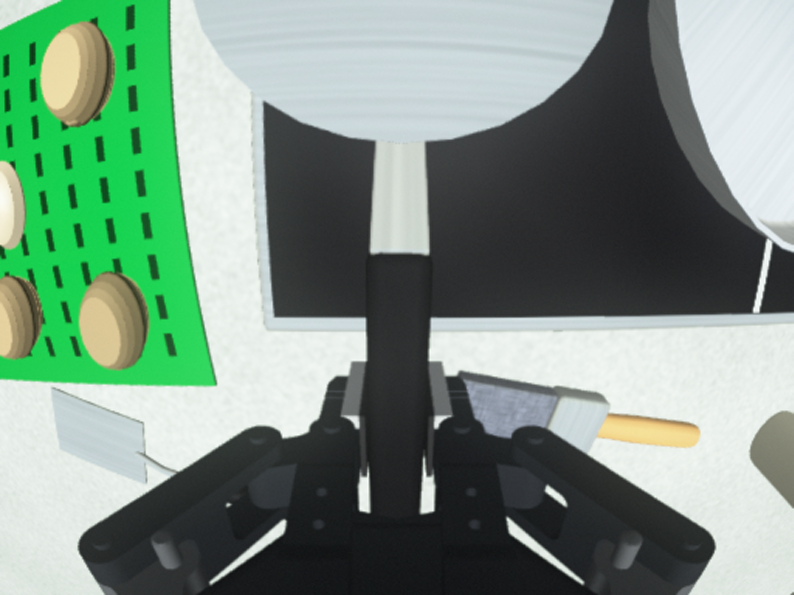

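The handle covers the small ring's line; it now lies inward. Release and rise.

Request:
carry_out:
  offset:
    - [0, 0, 0]
    - [0, 0, 0]
    - [0, 0, 0]
    - [0, 0, 0]
    - [0, 0, 0]
    - [0, 0, -0.03]
    - [0, 0, -0.12]
    - [0, 0, -0.22]
  turn:
    - [0, 0, 0]
    - [0, 0, 0]
    - [0, 0, 0]
    - [0, 0, 0]
    - [0, 0, 0]
    - [0, 0, 0]
    - [0, 0, 0]
    - [0, 0, 0]
  hand: 0

```text
clock: 8.75
tcp_pos: [0.4576, 0.0596, 0.2348]
orientation: [3.139, -0.022, -0.005]
contact_force: [0.0, 1.5, 0.9]
grip_width: 0.0855
```

```bash
python3 - <<'E'
from h import *
go((.483,-.310,.235,47.8))
E
```

```text
t 8.75 tcp [0.4576 0.0596 0.2348] phi -0.79 w 0.0855 F [0.  1.5 0.9] j7 -1.41
offset [[0.061, 0.738, 0.001]] 
turn [[0.001, 0.002, -0.565]]
```

Request:
carry_out:
  offset:
    - [0.061, 0.738, 0]
    - [0.061, 0.738, 0]
    - [0.061, 0.738, 0]
    - [0.061, 0.738, 0]
    - [0.061, 0.738, 0]
    - [0.061, 0.738, 0]
    - [0.061, 0.738, 0]
    - [0.061, 0.738, 0]
  turn:
    - [0, 0, -0.565]
    - [0, 0, -0.565]
    - [0, 0, -0.565]
    - [0, 0, -0.565]
    - [0, 0, -0.565]
    - [0, 0, -0.565]
    - [0, 0, -0.565]
    - [0, 0, -0.565]

```text
clock: 9.55
tcp_pos: [0.4842, -0.3115, 0.2343]
orientation: [-2.872, -1.274, -0.001]
contact_force: [0.4, 1.1, 0.3]
grip_width: 0.0852
```

Request:
carry_out:
  offset:
    - [0, 0, 0]
    - [0, 0, 0]
  turn:
    - [0, 0, 0]
    - [0, 0, 0]

```text
clock: 9.75
tcp_pos: [0.4835, -0.3108, 0.234]
orientation: [-2.874, -1.269, 0.001]
contact_force: [0.7, 0.8, -1.1]
grip_width: 0.0855
```

```bash
python3 - <<'E'
from h import *
go((.483,-.310,.110,47.8))
f=imaging.grab_frame("wrist"); np.save("w3.npy",f,allow_pickle=True); save(f,"w3.png",s=1.55)
f=imaging.grab_frame("top"); np.save("t3.npy",f,allow_pickle=True)
E
```

```text
t 9.75 tcp [ 0.4835 -0.3108  0.234 ] phi 47.63 w 0.0855 F [ 0.7  0.8 -1.1] j7 0.11
offset [[0.001, -0.002, 0.248]] 
turn [[-0.0, 0.001, -0.002]]
```

View pics/w3.png

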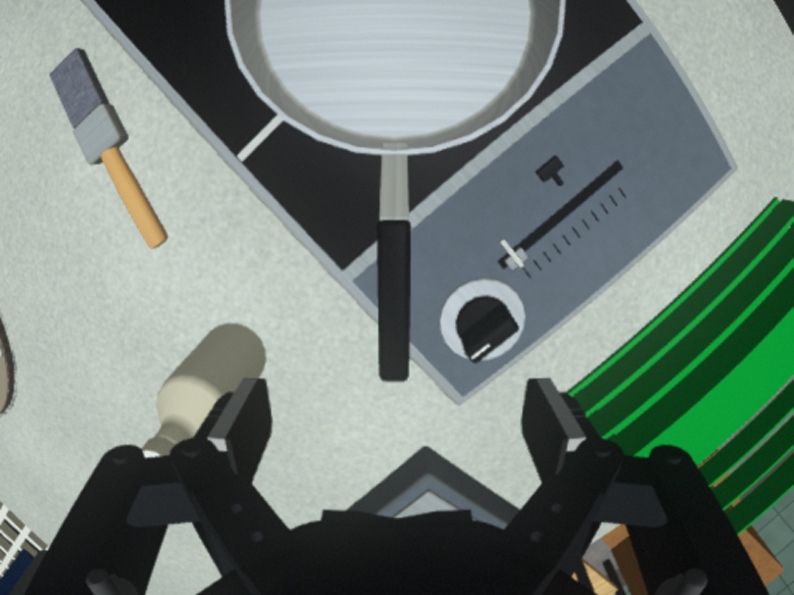

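The handle lies centred between the jaws, bar (395,222)-(395,380). The pointer is at (510,255), the mark's tip at (560,183) and the knob at (485,322).

Request:
carry_out:
  offset:
    - [0.001, -0.002, 0.08]
    - [0.001, -0.002, 0.16]
    - [0.001, -0.002, 0.22]
    - [0.001, -0.002, 0.248]
    - [0.001, -0.002, 0.248]
    - [0.001, -0.002, 0.248]
  turn:
    - [0, 0, 0]
    - [0, 0, 0]
    - [0, 0, 0]
    - [0, 0, 0]
    - [0, 0, 0]
    - [0, 0, 0]

```text
clock: 10.45
tcp_pos: [0.4849, -0.308, 0.1114]
orientation: [2.87, 1.274, 0.001]
contact_force: [0.9, -0.8, -0.2]
grip_width: 0.0859
```

Request:
carry_out:
  offset:
    - [0, 0, 0]
    - [0, 0, 0]
    - [0, 0, 0]
    - [0, 0, 0]
    - [0, 0, 0]
    - [0, 0, 0]
    - [0, 0, 0]
  turn:
    - [0, 0, 0]
    - [0, 0, 0]
    - [0, 0, 0]
    - [0, 0, 0]
    - [0, 0, 0]
    - [0, 0, 0]
    - [0, 0, 0]
  hand: 1

```text
clock: 11.15
tcp_pos: [0.4842, -0.3083, 0.1107]
orientation: [2.872, 1.273, 0.001]
contact_force: [-1.5, 1.2, 5.4]
grip_width: 0.0178
```

```bash
python3 - <<'E'
from arc import *
np.set_printoptions(precision=4,suppress=True)
p=r.get_obs()['tcp_pos']
arc((.607,-.173),(.605,-.179),-132.2,-180.9,.185,p[2],range(13),12)
f=np.load("w3.npy",allow_pickle=True).item()
P=lambda u,v,z:fz(f,(u+.5)/1.55-.5,(v+.5)/1.55-.5,z)
for n,u,v,z in [("ptr tip",503,240,.032),("ptr base",522,268,.032),("mark tip",561,184,.031),("mark T",550,169,.031),("knob base",483,320,.032),("lineL a",240,158,.03),("lineL b",282,118,.03),("slot",500,263,.03),("slot far",620,164,.03),("strip edge near",350,275,.03),("strip edge far",648,27,.03)]: print(n,P(u,v,z))
f=np.load("t3.npy",allow_pickle=True).item(); save(f,"t3.png",(195,85,335,230),3.6)
E
```

```text
t 11.15 tcp [ 0.4842 -0.3083  0.1107] phi 47.82 w 0.0178 F [-1.5  1.2  5.4] j7 0.23
offset [[-0.005, 0.0, -0.0], [-0.005, -0.026, -0.0], [-0.003, -0.051, -0.0], [0.001, -0.077, -0.0], [0.006, -0.102, -0.0], [0.014, -0.126, -0.0], [0.023, -0.15, -0.0], [0.033, -0.173, -0.0], [0.046, -0.195, -0.0], [0.06, -0.216, -0.0], [0.075, -0.236, -0.0], [0.092, -0.255, -0.0], [0.11, -0.273, -0.0]] 
turn [[0.0, -0.0, 0.0], [0.0, -0.0, 0.047], [0.0, -0.0, 0.095], [0.0, -0.0, 0.142], [0.0, -0.0, 0.189], [0.0, -0.0, 0.236], [0.0, -0.0, 0.284], [0.0, -0.0, 0.331], [0.0, -0.0, 0.378], [0.0, -0.0, 0.425], [0.0, -0.0, 0.472], [0.0, -0.0, 0.52], [0.0, -0.0, 0.567]]
ptr tip [ 0.5521 -0.3533]
ptr base [ 0.5498 -0.3801]
mark tip [ 0.6136 -0.3503]
mark T [ 0.6139 -0.3361]
knob base [ 0.5007 -0.3923]
lineL a [ 0.4508 -0.176 ]
lineL b [ 0.4938 -0.1779]
slot [ 0.5393 -0.3662]
slot far [ 0.663  -0.3698]
strip edge near [ 0.4492 -0.2971]
strip edge far [ 0.7585 -0.3019]
```

View pics/t3.png

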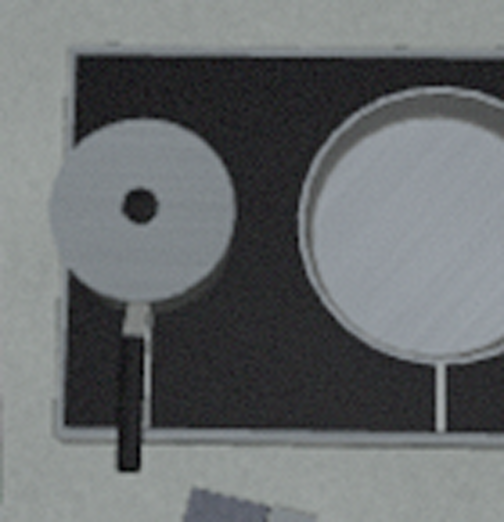

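```bash
python3 - <<'E'
from arc import *
np.set_printoptions(precision=4,suppress=True)
arc((.607,-.173),(.605,-.179),-132.2,-180.9,.1827,.1107,range(1,14),12)
f=np.load("t3.npy",allow_pickle=True).item()
P=lambda u,v,z:onz(f,(u+.5)/3.6-.5+195,(v+.5)/3.6-.5+85,z)[:2]
for n,u,v,z in [("milkC",143.5,210,.113),("mknob",141,206,.127),("hin",131.5,337,.137),("hout",129,470,.137),("line",152,420,.03),("lineup",150,330,.03)]: print(n,P(u,v,z))
E
```

```text
t 11.15 tcp [ 0.4842 -0.3083  0.1107] phi 47.82 w 0.0178 F [-1.5  1.2  5.4] j7 0.23
offset [[0.0, -0.025, -0.0], [0.002, -0.051, -0.0], [0.005, -0.076, -0.0], [0.011, -0.1, -0.0], [0.018, -0.124, -0.0], [0.027, -0.148, -0.0], [0.037, -0.171, -0.0], [0.05, -0.193, -0.0], [0.063, -0.213, -0.0], [0.078, -0.233, -0.0], [0.095, -0.252, -0.0], [0.113, -0.269, -0.0], [0.113, -0.269, -0.0]] 
turn [[0.0, -0.0, 0.047], [0.0, -0.0, 0.095], [0.0, -0.0, 0.142], [0.0, -0.0, 0.189], [0.0, -0.0, 0.236], [0.0, -0.0, 0.284], [0.0, -0.0, 0.331], [0.0, -0.0, 0.378], [0.0, -0.0, 0.425], [0.0, -0.0, 0.472], [0.0, -0.0, 0.52], [0.0, -0.0, 0.567], [0.0, -0.0, 0.567]]
milkC [0.6098 0.0532]
mknob [0.6093 0.0537]
hin [0.5099 0.0587]
hout [0.4142 0.0594]
line [0.4599 0.053 ]
lineup [0.5324 0.0552]
```

Request:
carry_out:
  offset:
    - [0, -0.012, 0]
    - [0, -0.025, 0]
    - [0.001, -0.038, 0]
    - [0.002, -0.051, 0]
    - [0.005, -0.076, 0]
    - [0.011, -0.1, 0]
    - [0.018, -0.124, 0]
    - [0.018, -0.124, 0]
  turn:
    - [0, 0, 0.024]
    - [0, 0, 0.047]
    - [0, 0, 0.071]
    - [0, 0, 0.095]
    - [0, 0, 0.142]
    - [0, 0, 0.189]
    - [0, 0, 0.236]
    - [0, 0, 0.236]

```text
clock: 11.95
tcp_pos: [0.4436, -0.2598, 0.1107]
orientation: [3.052, 0.742, 0.001]
contact_force: [0.3, -0.9, 7.1]
grip_width: 0.0177
```

```bash
python3 - <<'E'
from arc import *
arc((.607,-.173),(.605,-.179),-132.2,-180.9,.1827,.1107,range(5,13),12)
E
```

```text
t 11.95 tcp [ 0.4436 -0.2598  0.1107] phi 27.35 w 0.0177 F [ 0.3 -0.9  7.1] j7 -0.09
offset [[0.001, 0.001, -0.0], [0.001, -0.024, -0.0], [0.003, -0.049, -0.0], [0.007, -0.074, -0.0], [0.012, -0.099, -0.0], [0.019, -0.122, -0.0], [0.028, -0.146, -0.0], [0.039, -0.168, -0.0]] 
turn [[0.001, -0.0, -0.002], [0.001, -0.0, 0.045], [0.001, -0.0, 0.093], [0.001, -0.0, 0.14], [0.001, -0.0, 0.187], [0.001, -0.0, 0.234], [0.001, -0.0, 0.281], [0.001, -0.0, 0.329]]
```

Request:
carry_out:
  offset:
    - [0.001, -0.012, 0]
    - [0.001, -0.024, 0]
    - [0.003, -0.049, 0]
    - [0.007, -0.074, 0]
    - [0.012, -0.099, 0]
    - [0.019, -0.122, 0]
    - [0.028, -0.146, 0]
    - [0.039, -0.168, 0]
  turn:
    - [0, 0, 0.022]
    - [0, 0, 0.045]
    - [0, 0, 0.093]
    - [0, 0, 0.14]
    - [0, 0, 0.187]
    - [0, 0, 0.234]
    - [0, 0, 0.281]
    - [0, 0, 0.329]

```text
clock: 12.75
tcp_pos: [0.4217, -0.1773, 0.1107]
orientation: [3.14, -0.029, 0.001]
contact_force: [-2.1, -3.5, 4.5]
grip_width: 0.0176
```

Request:
carry_out:
  offset:
    - [0, 0, 0]
    - [0, 0, 0]
    - [0, 0, 0]
  turn:
    - [0, 0, 0]
    - [0, 0, 0]
    - [0, 0, 0]

```text
clock: 13.05
tcp_pos: [0.4222, -0.1768, 0.1106]
orientation: [3.141, -0.022, 0.0]
contact_force: [-1.1, -1.1, 8.6]
grip_width: 0.0176
```

```bash
python3 - <<'E'
from h import *
go((.4223,-.1761,.1107,-.9))
f=imaging.grab_frame("top"); np.save("t4.npy",f,allow_pickle=True)
save(f,"t4.png",(205,92,415,232),3.8)
E
```

```text
t 13.05 tcp [ 0.4222 -0.1768  0.1106] phi -0.81 w 0.0176 F [-1.1 -1.1  8.6] j7 -0.59
offset [[0.0, -0.001, -0.0]] 
turn [[0.0, -0.0, 0.001]]
```

Good. Release, rise straight up, then look from above.

Request:
carry_out:
  offset:
    - [0, 0, 0]
    - [0, 0, 0]
    - [0, 0, 0]
    - [0, 0, 0]
    - [0, 0, 0]
    - [0, 0, -0.03]
    - [0, 0, -0.12]
    - [0, 0, -0.22]
  turn:
    - [0, 0, 0]
    - [0, 0, 0]
    - [0, 0, 0]
    - [0, 0, 0]
    - [0, 0, 0]
    - [0, 0, 0]
    - [0, 0, 0]
    - [0, 0, 0]
  hand: 0

```text
clock: 13.9
tcp_pos: [0.4213, -0.1763, 0.2208]
orientation: [3.141, -0.022, -0.006]
contact_force: [2.2, 0.4, 0.9]
grip_width: 0.0853
```

```bash
python3 - <<'E'
from h import *
go((.49,.10,.32,97))
E
```

```text
t 13.9 tcp [ 0.4213 -0.1763  0.2208] phi -0.79 w 0.0853 F [2.2 0.4 0.9] j7 -0.77
offset [[0.129, -0.554, -0.199]] 
turn [[-0.002, 0.002, -1.138]]
```

Request:
carry_out:
  offset:
    - [0.03, -0.55, -0.12]
    - [0.03, -0.55, -0.12]
    - [0.03, -0.55, -0.12]
    - [0.03, -0.55, -0.12]
    - [0.03, -0.55, -0.12]
    - [0.03, -0.55, -0.12]
    - [0.03, -0.55, -0.12]
    - [0.03, -0.55, -0.12]
  turn:
    - [0, 0, -0.8]
    - [0, 0, -0.8]
    - [0, 0, -0.8]
    - [0, 0, -0.8]
    - [0, 0, -0.8]
    - [0, 0, -0.8]
    - [0, 0, -0.8]
    - [0, 0, -0.8]

```text
clock: 14.7
tcp_pos: [0.4409, 0.1001, 0.2805]
orientation: [2.618, 1.737, 0.001]
contact_force: [-1.0, -0.4, -0.2]
grip_width: 0.0855
```

```bash
cat > clams.py <<'E'
from h import *
def clams(f,reg=(105,130,200,235)):
    p=f["pixels"].astype(int); m=((p[...,0]-p[...,1]>8)).astype(np.uint8)
    k=np.zeros_like(m); k[reg[1]:reg[3],reg[0]:reg[2]]=1; m*=k
    n,l,s,c=cv2.connectedComponentsWithStats(m)
    for i in range(1,n):
      if s[i,4]>40:
        cc=cv2.findContours((l==i).astype(np.uint8),0,1)[0][0]
        (x,y),(a,b),t=cv2.fitEllipse(cc); X=onz(f,x,y,.022); th=np.radians(t+90)
        d=onz(f,x+np.cos(th)*10,y+np.sin(th)*10,.022)-X
        print("clam",s[i,4],np.round([x,y,a,b],1),X[:2].round(4),"axis",np.degrees(np.arctan2(d[1],d[0])).round(1))
E
python3 - <<'E'
from clams import *
f=imaging.grab_frame("top"); np.save("t5.npy",f,allow_pickle=True); save(f,"t5.png",(95,85,415,260),2.5)
clams(f)
go((.449,.2347,.20,170))
E
```

```text
t 14.75 tcp [0.4408 0.0991 0.2804] phi 67.43 w 0.0851 F [ 0.1 -0.8 -0.5] j7 -0.61
offset [[0.257, -0.089, 0.161]] 
turn [[0.0, -0.0, -1.193]]
```

View pics/t5.png

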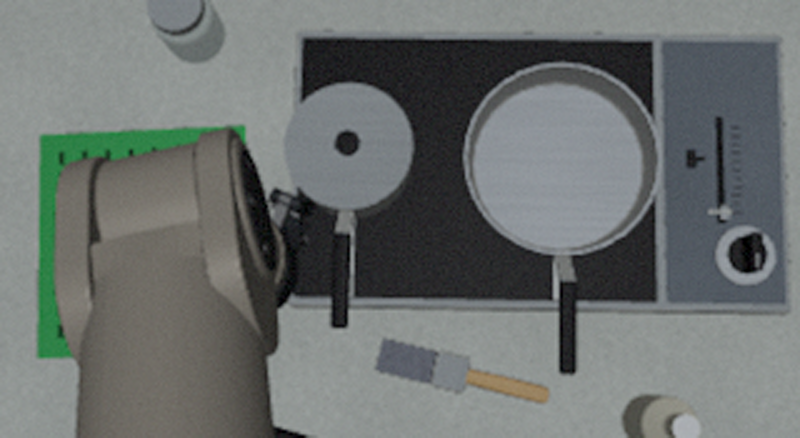

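```bash
python3 - <<'E'
from h import *
f=np.load("t5.npy",allow_pickle=True).item()
P=lambda u,v,z:onz(f,(u+.5)/2.5-.5+95,(v+.5)/2.5-.5+85,z)[:2].round(4)
for n,u,v,z in [("skC",561.3,159,.075),("h1",567.5,283,.122),("h2",568.5,371,.122),("line",556,290,.03),("milkC",349.5,147,.113),("mknob",347.5,143,.127),("m1",342,235,.137),("m2",340,325,.137),("mline",353,290,.03)]: print(n,P(u,v,z))
E
```

```text
skC [ 0.6031 -0.1793]
h1 [ 0.4596 -0.1765]
h2 [ 0.3686 -0.1756]
line [ 0.461  -0.1763]
milkC [0.6084 0.0532]
mknob [0.6091 0.054 ]
m1 [0.5087 0.0578]
m2 [0.4154 0.0588]
mline [0.4616 0.0557]
```

Request:
carry_out:
  offset:
    - [0.257, -0.089, 0]
    - [0.257, -0.089, 0.02]
    - [0.257, -0.089, 0.05]
    - [0.257, -0.089, 0.08]
    - [0.257, -0.089, 0.08]
    - [0.257, -0.089, 0.08]
    - [0.257, -0.089, 0.08]
    - [0.257, -0.089, 0.08]
  turn:
    - [0, 0, -1]
    - [0, 0, -1]
    - [0, 0, -1]
    - [0, 0, -1]
    - [0, 0, -1]
    - [0, 0, -1]
    - [0, 0, -1]
    - [0, 0, -1]

```text
clock: 15.55
tcp_pos: [0.4513, 0.2335, 0.2401]
orientation: [-1.191, -2.907, 0.001]
contact_force: [-0.6, -0.0, 0.2]
grip_width: 0.0854
```

```bash
python3 - <<'E'
from h import *
go((.449,.2347,.20,170))
E
```

```text
t 15.55 tcp [0.4513 0.2335 0.2401] phi 135.44 w 0.0854 F [-0.6 -0.   0.2] j7 0.44
offset [[0.005, -0.002, 0.08]] 
turn [[-0.0, -0.0, -0.402]]
```

Request:
carry_out:
  offset:
    - [0, -0.002, 0.04]
    - [0, -0.002, 0.08]
    - [0, -0.002, 0.08]
    - [0, -0.002, 0.08]
    - [0, -0.002, 0.08]
    - [0, -0.002, 0.08]
  turn:
    - [0, 0, -0.4]
    - [0, 0, -0.4]
    - [0, 0, -0.4]
    - [0, 0, -0.4]
    - [0, 0, -0.4]
    - [0, 0, -0.4]

```text
clock: 16.15
tcp_pos: [0.4507, 0.233, 0.2003]
orientation: [-0.292, -3.128, -0.0]
contact_force: [-1.0, -0.4, 0.9]
grip_width: 0.0855
```

```bash
python3 - <<'E'
from h import *
go((.449,.2347,.019,169))
f=imaging.grab_frame("wrist"); np.save("w6.npy",f,allow_pickle=True); save(f,"w6.png",s=1.2)
for q in ["clam1_center","half_shell_center"]:
    for d in look_for(q,"wrist"): print(q,round(d["score"],2),toW(f,d["xyz"]).round(4))
E
```

```text
t 16.15 tcp [0.4507 0.233  0.2003] phi 169.34 w 0.0855 F [-1.  -0.4  0.9] j7 1.02
offset [[0.004, 0.003, 0.363]] 
turn [[0.0, -0.0, 0.004]]
half_shell_center 0.72 [0.5714 0.0648 0.1227]
half_shell_center 0.7 [0.5191 0.3337 0.017 ]
```

View pics/w6.png

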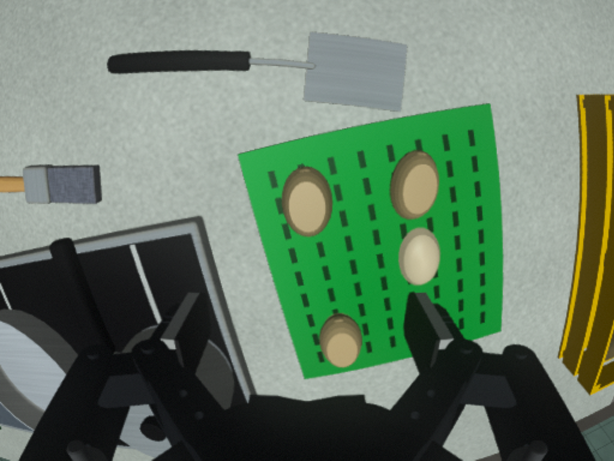

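```bash
python3 - <<'E'
from h import *
f=np.load("w6.npy",allow_pickle=True).item()
P=lambda u,v,z:fz(f,(u+.5)/1.2-.5,(v+.5)/1.2-.5,z).round(4)
for n,u,v in [("c3",307,202),("c2",414,186),("c1",342,342),("hs",420,257),("c3 a",303,167),("c3 b",311,237)]: print(n,P(u,v,.022))
E
```

```text
c3 [0.4479 0.2343]
c2 [0.4504 0.3319]
c1 [0.6031 0.2427]
hs [0.5209 0.3316]
c3 a [0.4165 0.2367]
c3 b [0.4809 0.2318]
```

Wrist view: 3 clams at (307,202), (414,186), (342,342), half shell at (420,257); positions agree with the top camera to 3 mm. Take the first clam.

Request:
carry_out:
  offset:
    - [0.004, 0.003, 0.09]
    - [0.004, 0.003, 0.18]
    - [0.004, 0.003, 0.26]
    - [0.004, 0.003, 0.32]
    - [0.004, 0.003, 0.35]
    - [0.004, 0.003, 0.361]
    - [0.004, 0.003, 0.361]
  turn:
    - [0, 0, -0.03]
    - [0, 0, -0.03]
    - [0, 0, -0.03]
    - [0, 0, -0.03]
    - [0, 0, -0.03]
    - [0, 0, -0.03]
    - [0, 0, -0.03]

```text
clock: 17.0
tcp_pos: [0.4489, 0.235, 0.0195]
orientation: [-0.213, -3.134, 0.001]
contact_force: [0.5, -1.3, -0.3]
grip_width: 0.0852
```

Request:
carry_out:
  offset:
    - [0, 0, 0]
    - [0, 0, 0]
    - [0, 0, 0]
    - [0, 0, 0]
    - [0, 0, 0]
    - [0, 0, 0]
  turn:
    - [0, 0, 0]
    - [0, 0, 0]
    - [0, 0, 0]
    - [0, 0, 0]
    - [0, 0, 0]
    - [0, 0, 0]
  hand: 1
  force: 30

```text
clock: 17.6
tcp_pos: [0.4494, 0.2355, 0.021]
orientation: [0.212, 3.134, 0.002]
contact_force: [-2.3, -0.6, 8.3]
grip_width: 0.0426
```

Request:
carry_out:
  offset:
    - [0, 0, -0.02]
    - [0, 0, -0.08]
    - [0, 0, -0.16]
    - [0, 0, -0.24]
    - [0, 0, -0.32]
    - [0, 0, -0.4]
    - [0, 0, -0.4]
  turn:
    - [0, 0, 0]
    - [0, 0, 0]
    - [0, 0, 0]
    - [0, 0, 0]
    - [0, 0, 0]
    - [0, 0, 0]
    - [0, 0, 0]

```text
clock: 18.3
tcp_pos: [0.4517, 0.2363, 0.2253]
orientation: [0.212, 3.128, 0.012]
contact_force: [0.2, -0.0, -0.8]
grip_width: 0.0422
```

```bash
python3 - <<'E'
from h import *
go((.46,-.02,.22,140),(.575,-.165,.22,120))
E
```

```text
t 18.3 tcp [0.4517 0.2363 0.2253] phi 172.23 w 0.0422 F [ 0.2 -0.  -0.8] j7 1.05
offset [[-0.086, -0.506, 0.007], [-0.353, -0.762, 0.007]] 
turn [[0.006, 0.002, 0.375], [0.007, 0.001, 0.608]]
```

```bash
python3 - <<'E'
from h import *
go((.628,-.137,.225,172),(.628,-.137,.055,172))
E
```

```text
t 18.3 tcp [0.4517 0.2363 0.2253] phi 172.23 w 0.0422 F [ 0.2 -0.  -0.8] j7 1.05
offset [[-0.45, -0.692, -0.002], [-0.448, -0.695, 0.338]] 
turn [[0.005, 0.004, 0.003], [0.005, 0.004, 0.003]]
```

Request:
carry_out:
  offset:
    - [-0.03, -0.05, 0]
    - [-0.08, -0.13, 0]
    - [-0.14, -0.21, 0]
    - [-0.2, -0.3, 0]
    - [-0.25, -0.39, 0]
    - [-0.31, -0.48, 0]
    - [-0.37, -0.57, 0]
    - [-0.41, -0.63, 0]
  turn:
    - [0, 0, 0]
    - [0, 0, 0]
    - [0, 0, 0]
    - [0.005, 0.004, 0]
    - [0.005, 0.004, 0]
    - [0.005, 0.004, 0]
    - [0.005, 0.004, 0]
    - [0.005, 0.004, 0]

```text
clock: 19.1
tcp_pos: [0.6098, -0.1062, 0.2194]
orientation: [-0.211, -3.127, 0.01]
contact_force: [0.4, 0.3, -1.7]
grip_width: 0.0428
```

```bash
python3 - <<'E'
from h import *
go((.628,-.137,.225,172),(.628,-.137,.056,172))
E
```

```text
t 19.1 tcp [ 0.6098 -0.1062  0.2194] phi 172.28 w 0.0428 F [ 0.4  0.3 -1.7] j7 1.83
offset [[-0.044, -0.056, -0.011], [-0.047, -0.054, 0.327]] 
turn [[-0.005, -0.005, 0.003], [-0.005, -0.005, 0.003]]
```

Request:
carry_out:
  offset:
    - [-0.03, -0.03, 0]
    - [-0.044, -0.054, 0.04]
    - [-0.045, -0.055, 0.12]
    - [-0.046, -0.055, 0.2]
    - [-0.046, -0.055, 0.27]
    - [-0.046, -0.055, 0.31]
    - [-0.046, -0.055, 0.325]
    - [-0.046, -0.055, 0.325]
  turn:
    - [-0.003, -0.003, 0]
    - [-0.004, -0.004, 0]
    - [-0.004, -0.004, 0]
    - [-0.004, -0.004, 0]
    - [-0.004, -0.004, 0]
    - [-0.004, -0.004, 0]
    - [-0.004, -0.004, 0]
    - [-0.004, -0.004, 0]

```text
clock: 19.9
tcp_pos: [0.6268, -0.1359, 0.0565]
orientation: [-0.212, -3.132, 0.002]
contact_force: [-0.0, 0.4, -0.9]
grip_width: 0.0424
```

```bash
python3 - <<'E'
from h import *
go((.628,-.137,.055,172))
E
```

```text
t 19.9 tcp [ 0.6268 -0.1359  0.0565] phi 172.26 w 0.0424 F [-0.   0.4 -0.9] j7 2.0
offset [[-0.003, -0.002, 0.003]] 
turn [[-0.001, -0.001, 0.003]]
```

Request:
carry_out:
  offset:
    - [0, 0, 0.005]
    - [0, 0, 0.005]
    - [0, 0, 0.005]
  turn:
    - [0, 0, 0]
    - [0, 0, 0]
    - [0, 0, 0]

```text
clock: 20.2
tcp_pos: [0.6283, -0.136, 0.056]
orientation: [0.211, 3.133, -0.002]
contact_force: [0.1, -1.2, -0.2]
grip_width: 0.0426
```

Request:
carry_out:
  offset:
    - [0, 0, 0]
    - [0, 0, 0]
    - [0, 0, 0]
    - [0, 0, 0]
    - [0, 0, -0.03]
    - [0, 0, -0.1]
    - [0, 0, -0.2]
    - [0, 0, -0.3]
  turn:
    - [0, 0, 0]
    - [0, 0, 0]
    - [0, 0, 0]
    - [0, 0, 0]
    - [0, 0, 0]
    - [0, 0, 0]
    - [0, 0, 0]
    - [0, 0, 0]
  hand: 0.33

```text
clock: 21.0
tcp_pos: [0.6271, -0.1359, 0.2072]
orientation: [-0.213, -3.134, 0.003]
contact_force: [1.2, -0.1, 0.3]
grip_width: 0.0573
```

```bash
python3 - <<'E'
from clams import *
f=imaging.grab_frame("top"); clams(f)
go((.4503,.332,.21,165))
E
```

```text
clam 219 [173.4 154.2  13.1  19.4] [0.6005 0.242 ] axis 179.0
clam 220 [140.7 205.2  13.3  20. ] [0.4499 0.3326] axis 158.8
t 21.05 tcp [ 0.6314 -0.138   0.2164] phi 172.19 w 0.0574 F [ 3.2 -1.7  5.1] j7 1.89
offset [[0.487, 0.882, 0.005]] 
turn [[-0.001, 0.008, 0.084]]
```

Request:
carry_out:
  offset:
    - [0.04, 0.08, 0]
    - [0.1, 0.17, 0]
    - [0.15, 0.27, 0]
    - [0.2, 0.37, 0]
    - [0.26, 0.47, 0]
    - [0.31, 0.57, 0]
    - [0.37, 0.67, 0]
    - [0.42, 0.77, 0]
  turn:
    - [0, 0, 0]
    - [0, 0, 0.1]
    - [0, 0, 0.1]
    - [0, 0, 0.1]
    - [0, 0, 0.1]
    - [0, 0, 0.1]
    - [0, 0, 0.1]
    - [0, 0, 0.1]
  hand: 0

```text
clock: 21.85
tcp_pos: [0.4857, 0.2341, 0.2053]
orientation: [0.447, 3.109, -0.0]
contact_force: [1.0, -0.3, -0.4]
grip_width: 0.0858
```

```bash
python3 - <<'E'
from h import *
go((.4503,.332,.10,162))
E
```

```text
t 21.85 tcp [0.4857 0.2341 0.2053] phi 163.64 w 0.0858 F [ 1.  -0.3 -0.4] j7 1.04
offset [[0.123, 0.168, 0.211]] 
turn [[-0.0, 0.0, 0.019]]
```

Request:
carry_out:
  offset:
    - [0.08, 0.1, 0.02]
    - [0.123, 0.168, 0.06]
    - [0.123, 0.168, 0.14]
    - [0.123, 0.168, 0.211]
    - [0.123, 0.168, 0.211]
    - [0.123, 0.168, 0.211]
  turn:
    - [0, 0, 0.019]
    - [0, 0, 0.019]
    - [0, 0, 0.019]
    - [0, 0, 0.019]
    - [0, 0, 0.019]
    - [0, 0, 0.019]

```text
clock: 22.45
tcp_pos: [0.4518, 0.3297, 0.0997]
orientation: [0.492, 3.102, -0.003]
contact_force: [0.5, -1.1, 0.1]
grip_width: 0.0853
```

```bash
python3 - <<'E'
from h import *
go((.4503,.332,.0215,162))
f=imaging.grab_frame("wrist"); save(f,"w7.png",s=1.2); np.save("w7.npy",f,allow_pickle=True)
E
```

```text
t 22.45 tcp [0.4518 0.3297 0.0997] phi 161.97 w 0.0853 F [ 0.5 -1.1  0.1] j7 0.95
offset [[0.004, 0.004, 0.156]] 
turn [[-0.001, 0.0, -0.0]]
```

View pics/w7.png

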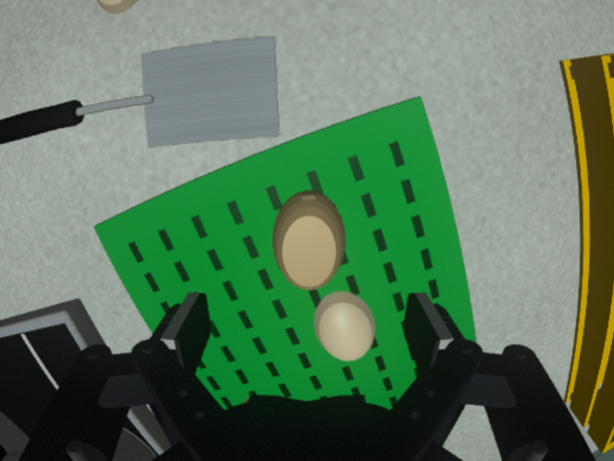

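The clam at (309,240) is centred and aligned; the half shell at (345,325) is clear of the fingers' descent.

Request:
carry_out:
  offset:
    - [0.004, 0.004, 0.06]
    - [0.004, 0.004, 0.11]
    - [0.004, 0.004, 0.145]
    - [0.004, 0.004, 0.157]
    - [0.004, 0.004, 0.157]
    - [0.004, 0.004, 0.157]
  turn:
    - [0, 0, 0]
    - [0, 0, 0]
    - [0, 0, 0]
    - [0, 0, 0]
    - [0, 0, 0]
    - [0, 0, 0]

```text
clock: 23.1
tcp_pos: [0.4511, 0.3332, 0.022]
orientation: [0.491, 3.101, 0.001]
contact_force: [0.4, -0.0, -0.1]
grip_width: 0.0855
```

Request:
carry_out:
  offset:
    - [0, 0, 0]
    - [0, 0, 0]
    - [0, 0, 0]
    - [0, 0, 0]
    - [0, 0, 0]
    - [0, 0, 0]
  turn:
    - [0, 0, 0]
    - [0, 0, 0]
    - [0, 0, 0]
    - [0, 0, 0]
    - [0, 0, 0]
    - [0, 0, 0]
  hand: 1

```text
clock: 23.7
tcp_pos: [0.4501, 0.3329, 0.0211]
orientation: [0.49, 3.103, -0.001]
contact_force: [-1.4, -1.1, 8.7]
grip_width: 0.0424
```

Request:
carry_out:
  offset:
    - [0, 0, -0.02]
    - [0, 0, -0.08]
    - [0, 0, -0.16]
    - [0, 0, -0.24]
    - [0, 0, -0.32]
    - [0, 0, -0.4]
    - [0, 0, -0.4]
  turn:
    - [0, 0, 0]
    - [0, 0, 0]
    - [0, 0, 0]
    - [0, 0, 0]
    - [0, 0, 0]
    - [0, 0, 0]
    - [0, 0, 0]

```text
clock: 24.4
tcp_pos: [0.4527, 0.3342, 0.2258]
orientation: [0.491, 3.098, 0.01]
contact_force: [1.1, 0.4, -1.2]
grip_width: 0.0426
```

```bash
python3 - <<'E'
from h import *
go((.628,-.221,.225,172))
E
```

```text
t 24.4 tcp [0.4527 0.3342 0.2258] phi 162.0 w 0.0426 F [ 1.1  0.4 -1.2] j7 0.83
offset [[-0.677, -0.948, -0.002]] 
turn [[0.004, 0.003, -0.116]]
```

Request:
carry_out:
  offset:
    - [-0.03, -0.04, 0]
    - [-0.09, -0.12, 0]
    - [-0.14, -0.2, 0]
    - [-0.2, -0.28, 0]
    - [-0.26, -0.36, 0]
    - [-0.31, -0.44, 0]
    - [-0.37, -0.52, 0]
    - [-0.43, -0.6, 0]
  turn:
    - [0, 0, -0.01]
    - [0, 0, -0.03]
    - [0, 0, -0.05]
    - [0, 0, -0.07]
    - [0, 0, -0.09]
    - [0, 0, -0.11]
    - [0, 0, -0.116]
    - [0, 0, -0.116]

```text
clock: 25.2
tcp_pos: [0.5616, -0.0204, 0.2204]
orientation: [-0.218, -3.133, 0.002]
contact_force: [0.6, -0.1, -1.1]
grip_width: 0.0424
```

```bash
python3 - <<'E'
from h import *
go((.628,-.221,.225,172))
E
```

```text
t 25.2 tcp [ 0.5616 -0.0204  0.2204] phi 172.05 w 0.0424 F [ 0.6 -0.1 -1.1] j7 1.69
offset [[-0.187, -0.379, -0.009]] 
turn [[-0.001, -0.001, 0.001]]
```

Request:
carry_out:
  offset:
    - [-0.04, -0.08, 0]
    - [-0.08, -0.16, 0]
    - [-0.12, -0.24, 0]
    - [-0.16, -0.32, 0]
    - [-0.18, -0.365, 0]
    - [-0.184, -0.372, 0.02]
    - [-0.184, -0.372, 0.1]
    - [-0.184, -0.372, 0.15]
  turn:
    - [0, 0, 0]
    - [0, 0, 0]
    - [0, 0, 0]
    - [0, 0, 0]
    - [0, 0, 0]
    - [0, 0, 0]
    - [0, 0, 0]
    - [0, 0, 0]

```text
clock: 26.0
tcp_pos: [0.626, -0.2144, 0.143]
orientation: [-0.218, -3.131, -0.0]
contact_force: [-1.3, 0.2, -0.5]
grip_width: 0.0424
```

```bash
python3 - <<'E'
from h import *
go((.628,-.221,.0555,172))
E
```

```text
t 26.0 tcp [ 0.626  -0.2144  0.143 ] phi 172.03 w 0.0424 F [-1.3  0.2 -0.5] j7 2.08
offset [[-0.006, -0.013, 0.175]] 
turn [[-0.0, -0.002, 0.0]]
```

Request:
carry_out:
  offset:
    - [-0.006, -0.011, 0.06]
    - [-0.006, -0.011, 0.11]
    - [-0.006, -0.011, 0.15]
    - [-0.006, -0.011, 0.167]
    - [-0.006, -0.011, 0.174]
    - [-0.006, -0.011, 0.174]
    - [-0.006, -0.011, 0.174]
  turn:
    - [0, 0, 0]
    - [0, 0, 0]
    - [0, 0, 0]
    - [0, 0, 0]
    - [0, 0, 0]
    - [0, 0, 0]
    - [0, 0, 0]

```text
clock: 26.7
tcp_pos: [0.63, -0.2219, 0.0601]
orientation: [0.218, 3.133, -0.003]
contact_force: [0.1, -0.6, -0.9]
grip_width: 0.0423
```

Request:
carry_out:
  offset:
    - [0, 0, 0]
    - [0, 0, 0]
    - [0, 0, 0]
    - [0, 0, 0]
    - [0, 0, -0.03]
    - [0, 0, -0.1]
    - [0, 0, -0.2]
    - [0, 0, -0.3]
  turn:
    - [0, 0, 0]
    - [0, 0, 0]
    - [0, 0, 0]
    - [0, 0, 0]
    - [0, 0, 0]
    - [0, 0, 0]
    - [0, 0, 0]
    - [0, 0, 0]
  hand: 0.33

```text
clock: 27.5
tcp_pos: [0.6289, -0.2217, 0.2114]
orientation: [-0.22, -3.133, 0.003]
contact_force: [1.2, 0.6, 1.0]
grip_width: 0.057
```

```bash
python3 - <<'E'
from clams import *
f=imaging.grab_frame("top"); clams(f)
go((.601,.242,.21,178))
E
```

```text
clam 220 [173.4 154.1  13.4  19.1] [0.6006 0.2422] axis 176.5
t 27.55 tcp [ 0.6328 -0.2244  0.2209] phi 171.94 w 0.0576 F [ 2.8 -3.1  5.7] j7 2.04
offset [[0.194, 0.915, 0.016]] 
turn [[-0.003, 0.008, -0.071]]
```

Request:
carry_out:
  offset:
    - [0.02, 0.08, 0]
    - [0.04, 0.18, 0]
    - [0.06, 0.28, 0]
    - [0.08, 0.38, 0]
    - [0.1, 0.48, 0]
    - [0.12, 0.58, 0]
    - [0.14, 0.68, 0]
    - [0.17, 0.78, 0]
  turn:
    - [0, 0, 0]
    - [0, 0, -0.06]
    - [0, 0, -0.06]
    - [0, 0, -0.06]
    - [0, 0, -0.06]
    - [0, 0, -0.06]
    - [0, 0, -0.06]
    - [0, 0, -0.06]
  hand: 0

```text
clock: 28.35
tcp_pos: [0.6007, 0.1704, 0.2096]
orientation: [0.078, 3.139, -0.001]
contact_force: [0.9, 0.5, 0.1]
grip_width: 0.0855
```

```bash
python3 - <<'E'
from h import *
go((.601,.242,.10,177))
E
```

```text
t 28.35 tcp [0.6007 0.1704 0.2096] phi 177.16 w 0.0855 F [0.9 0.5 0.1] j7 1.49
offset [[0.007, 0.143, 0.219]] 
turn [[-0.001, 0.001, 0.002]]
```

Request:
carry_out:
  offset:
    - [0.004, 0.08, 0.01]
    - [0.007, 0.143, 0.04]
    - [0.007, 0.143, 0.12]
    - [0.007, 0.143, 0.219]
    - [0.007, 0.143, 0.219]
    - [0.007, 0.143, 0.219]
  turn:
    - [0, 0, 0]
    - [0, 0, 0]
    - [0, 0, 0]
    - [0, 0, 0]
    - [0, 0, 0]
    - [0, 0, 0]

```text
clock: 28.95
tcp_pos: [0.6008, 0.2393, 0.0998]
orientation: [-0.079, -3.14, 0.004]
contact_force: [0.5, 0.4, 1.7]
grip_width: 0.0854
```

```bash
python3 - <<'E'
from clams import *
go((.601,.242,.0215,177))
f=imaging.grab_frame("wrist"); p=f["pixels"].astype(int)
m=(p[...,0]-p[...,1]>8).astype(np.uint8); n,l,s,c=cv2.connectedComponentsWithStats(m)
for i in range(1,n):
    if s[i,4]>300: print(s[i],c[i].round(1),fz(f,c[i][0],c[i][1],.022).round(4))
E
```

```text
t 28.95 tcp [0.6008 0.2393 0.0998] phi 177.12 w 0.0854 F [0.5 0.4 1.7] j7 1.47
offset [[-0.0, 0.006, 0.156]] 
turn [[-0.002, -0.0, 0.001]]
[ 230  166   57   78 3233] [258.  205.6] [0.6011 0.2413]
```

Wrist check agrees (0.601, 0.241). Grasp.

Request:
carry_out:
  offset:
    - [0, 0.004, 0.06]
    - [0, 0.004, 0.11]
    - [0, 0.004, 0.145]
    - [0, 0.004, 0.157]
    - [0, 0.004, 0.157]
    - [0, 0.004, 0.157]
  turn:
    - [0, 0, 0]
    - [0, 0, 0]
    - [0, 0, 0]
    - [0, 0, 0]
    - [0, 0, 0]
    - [0, 0, 0]

```text
clock: 29.6
tcp_pos: [0.6018, 0.2419, 0.0219]
orientation: [0.078, 3.139, -0.001]
contact_force: [-0.4, -0.3, 0.2]
grip_width: 0.0854
```

Request:
carry_out:
  offset:
    - [0, 0, 0]
    - [0, 0, 0]
    - [0, 0, 0]
    - [0, 0, 0]
    - [0, 0, 0]
    - [0, 0, 0]
  turn:
    - [0, 0, 0]
    - [0, 0, 0]
    - [0, 0, 0]
    - [0, 0, 0]
    - [0, 0, 0]
    - [0, 0, 0]
  hand: 1

```text
clock: 30.2
tcp_pos: [0.6009, 0.2419, 0.0212]
orientation: [0.078, 3.14, -0.001]
contact_force: [-1.5, -0.5, 4.7]
grip_width: 0.0426
```

Request:
carry_out:
  offset:
    - [0, 0, -0.02]
    - [0, 0, -0.08]
    - [0, 0, -0.16]
    - [0, 0, -0.24]
    - [0, 0, -0.32]
    - [0, 0, -0.4]
    - [0, 0, -0.4]
  turn:
    - [0, 0, 0]
    - [0, 0, 0]
    - [0, 0, 0]
    - [0, 0, 0]
    - [0, 0, 0]
    - [0, 0, 0]
    - [0, 0, 0]

```text
clock: 30.9
tcp_pos: [0.604, 0.2423, 0.227]
orientation: [0.079, 3.132, 0.005]
contact_force: [0.3, -0.3, -1.0]
grip_width: 0.0423
```

```bash
python3 - <<'E'
from h import *
go((.554,-.179,.225,172))
E
```

```text
t 30.9 tcp [0.604  0.2423 0.227 ] phi 177.13 w 0.0423 F [ 0.3 -0.3 -1. ] j7 1.39
offset [[0.058, -0.847, 0.0]] 
turn [[0.003, 0.006, 0.06]]
```

Request:
carry_out:
  offset:
    - [0, -0.05, 0]
    - [0.01, -0.13, 0]
    - [0.02, -0.22, 0]
    - [0.02, -0.31, 0]
    - [0.03, -0.4, 0]
    - [0.03, -0.49, 0]
    - [0.04, -0.58, 0]
    - [0.045, -0.67, 0]
  turn:
    - [0, 0, 0]
    - [0, 0, 0.02]
    - [0, 0, 0.04]
    - [0, 0, 0.06]
    - [0, 0, 0.06]
    - [0, 0, 0.06]
    - [0, 0, 0.06]
    - [0, 0, 0.06]

```text
clock: 31.7
tcp_pos: [0.5607, -0.0931, 0.2208]
orientation: [-0.219, -3.133, 0.002]
contact_force: [-0.2, 0.5, -1.8]
grip_width: 0.0424
```

```bash
python3 - <<'E'
from h import *
go((.554,-.179,.225,172))
E
```

```text
t 31.7 tcp [ 0.5607 -0.0931  0.2208] phi 172.01 w 0.0424 F [-0.2  0.5 -1.8] j7 1.83
offset [[-0.011, -0.172, -0.008]] 
turn [[-0.001, -0.0, 0.0]]
```

Request:
carry_out:
  offset:
    - [-0.004, -0.06, 0]
    - [-0.008, -0.11, 0]
    - [-0.01, -0.15, 0]
    - [-0.011, -0.165, 0]
    - [-0.011, -0.165, 0.04]
    - [-0.011, -0.165, 0.1]
    - [-0.011, -0.165, 0.15]
    - [-0.011, -0.165, 0.15]
  turn:
    - [0, 0, 0]
    - [0, 0, 0]
    - [0, 0, 0]
    - [0, 0, 0]
    - [0, 0, 0]
    - [0, 0, 0]
    - [0, 0, 0]
    - [0, 0, 0]

```text
clock: 32.5
tcp_pos: [0.5535, -0.172, 0.1428]
orientation: [-0.216, -3.128, 0.0]
contact_force: [-1.2, -0.0, -1.7]
grip_width: 0.0426
```

```bash
python3 - <<'E'
from h import *
go((.554,-.179,.0555,172))
f=imaging.grab_frame("wrist"); save(f,"w8.png",s=1.2)
E
```

```text
t 32.5 tcp [ 0.5535 -0.172   0.1428] phi 172.08 w 0.0426 F [-1.2 -0.  -1.7] j7 2.05
offset [[-0.004, -0.014, 0.175]] 
turn [[-0.0, -0.004, 0.001]]
```

View pics/w8.png

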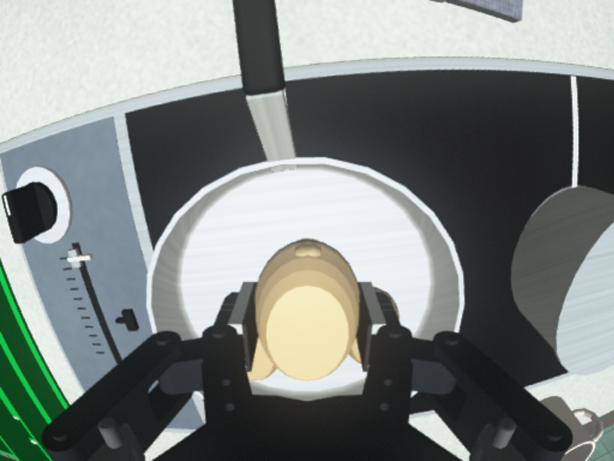

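Request:
carry_out:
  offset:
    - [0, -0.012, 0.06]
    - [0, -0.012, 0.11]
    - [0, -0.012, 0.15]
    - [0, -0.012, 0.17]
    - [0, -0.012, 0.177]
    - [0, -0.012, 0.177]
    - [0, -0.012, 0.177]
  turn:
    - [0, 0, 0]
    - [0, 0, 0]
    - [0, 0, 0]
    - [0, 0, 0]
    - [0, 0, 0]
    - [0, 0, 0]
    - [0, 0, 0]

```text
clock: 33.25
tcp_pos: [0.5557, -0.1803, 0.0587]
orientation: [0.218, 3.132, -0.003]
contact_force: [0.1, 0.3, -0.6]
grip_width: 0.0423
```

Request:
carry_out:
  offset:
    - [0, 0, 0]
    - [0, 0, 0]
    - [0, 0, 0]
    - [0, 0, 0]
    - [0, 0, -0.03]
    - [0, 0, -0.1]
    - [0, 0, -0.2]
    - [0, 0, -0.3]
  turn:
    - [0, 0, 0]
    - [0, 0, 0]
    - [0, 0, 0]
    - [0, 0, 0]
    - [0, 0, 0]
    - [0, 0, 0]
    - [0, 0, 0]
    - [0, 0, 0]
  hand: 0.33

```text
clock: 34.05
tcp_pos: [0.5542, -0.1801, 0.2097]
orientation: [-0.22, -3.133, 0.003]
contact_force: [1.8, -0.4, -0.0]
grip_width: 0.0571
```

```bash
python3 - <<'E'
from h import *
go((.50,-.36,.21,90))
E
```

```text
t 34.05 tcp [ 0.5542 -0.1801  0.2097] phi 171.96 w 0.0571 F [ 1.8 -0.4 -0. ] j7 2.01
offset [[0.057, -0.371, 0.0]] 
turn [[-0.002, 0.0, 0.954]]
```

```bash
python3 - <<'E'
from h import *
go((.500,-.391,.20,179))
E
```

```text
t 34.05 tcp [ 0.5542 -0.1801  0.2097] phi 171.96 w 0.0571 F [ 1.8 -0.4 -0. ] j7 2.01
offset [[0.048, -0.433, 0.02]] 
turn [[-0.001, -0.001, -0.082]]
```

Request:
carry_out:
  offset:
    - [0.01, -0.08, 0]
    - [0.02, -0.18, 0]
    - [0.03, -0.28, 0]
    - [0.04, -0.37, 0]
    - [0.048, -0.42, 0.02]
    - [0.048, -0.433, 0.02]
    - [0.048, -0.433, 0.02]
    - [0.048, -0.433, 0.02]
  turn:
    - [0, 0, 0]
    - [0, 0, -0.082]
    - [0, 0, -0.082]
    - [0, 0, -0.082]
    - [0, 0, -0.082]
    - [0, 0, -0.082]
    - [0, 0, -0.082]
    - [0, 0, -0.082]
  hand: 0

```text
clock: 34.85
tcp_pos: [0.502, -0.3895, 0.1982]
orientation: [0.023, 3.141, -0.001]
contact_force: [0.4, 0.5, 0.5]
grip_width: 0.0854
```

```bash
python3 - <<'E'
from clams import *
go((.500,-.391,.062,179))
a=imaging.grab_frame("top"); w=imaging.grab_frame("wrist"); np.save("w9.npy",w,allow_pickle=True); clams(a)
p=cv2.resize(a["pixels"][80:290,100:420],None,fx=1.25,fy=1.25); q=cv2.resize(w["pixels"],(400,300))
s=np.zeros((562,800,3),np.uint8); s[:262,:400]=p[:262,:400]; 
b=cv2.resize(a["pixels"][95:220,270:420],(400,333)); s[:333,400:]=b
w2=cv2.resize(w["pixels"][0:260],None,fx=.78,fy=.78); s[340:340+w2.shape[0],0:w2.shape[1]]=w2
w3=cv2.resize(w["pixels"][120:260,200:360],(256,224)); s[336:560,420:676]=w3
cv2.imwrite("pics/m9.png",s[...,::-1])
E
```

```text
t 34.85 tcp [ 0.502  -0.3895  0.1982] phi 179.16 w 0.0854 F [0.4 0.5 0.5] j7 2.49
offset [[0.004, -0.003, 0.272]] 
turn [[-0.0, 0.0, 0.002]]
```

View pics/m9.png

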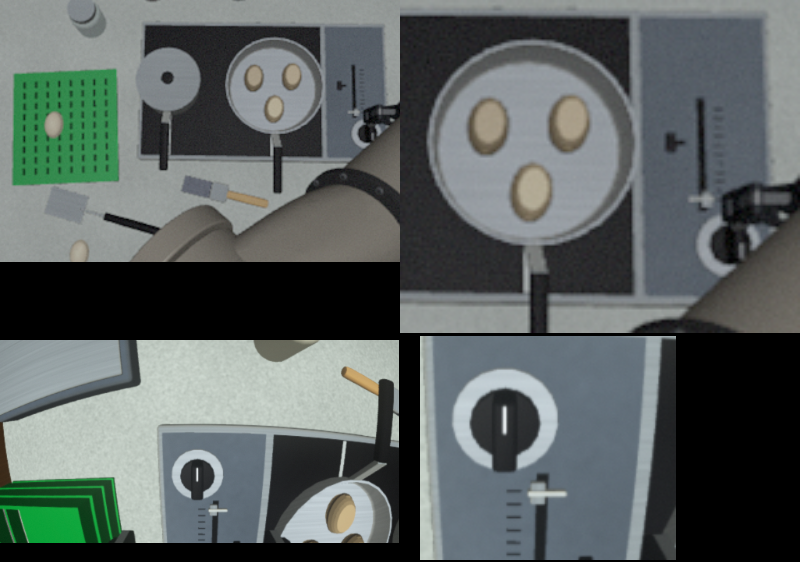

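All 3 clams stand flat in the skillet, and only the half shell is left on the tray. The knob (505,420 in the crop) has its bar along x, and its disc shows clearly.

```bash
python3 - <<'E'
from h import *
w=np.load("w9.npy",allow_pickle=True).item()
P=lambda u,v,z:fz(w,(u-420+.5)/1.6-.5+200,(v-336+.5)/1.6-.5+120,z).round(4)
print("disc",P(505,420,.033),"ind top",P(504,406,.074),"ind bot",P(504,434,.074),"bar ctr",P(504,430,.074))
print("ptr",P(566,493,.032),"ptr base",P(530,492,.032))
go((.500,-.391,.062,179))
E
```

```text
disc [ 0.5004 -0.3914] ind top [ 0.4815 -0.3912] ind bot [ 0.4974 -0.3915] bar ctr [ 0.4951 -0.3915]
ptr [ 0.5522 -0.3509] ptr base [ 0.551  -0.3753]
t 34.95 tcp [ 0.5023 -0.389   0.1981] phi 179.23 w 0.0854 F [-0.2  0.3 -0.6] j7 2.49
offset [[0.005, -0.004, 0.272]] 
turn [[-0.0, 0.0, 0.003]]
```

Request:
carry_out:
  offset:
    - [0.004, -0.005, 0.08]
    - [0.004, -0.005, 0.16]
    - [0.004, -0.005, 0.22]
    - [0.004, -0.005, 0.255]
    - [0.004, -0.005, 0.27]
    - [0.004, -0.005, 0.27]
    - [0.004, -0.005, 0.27]
  turn:
    - [0, 0, 0.003]
    - [0, 0, 0.003]
    - [0, 0, 0.003]
    - [0, 0, 0.003]
    - [0, 0, 0.003]
    - [0, 0, 0.003]
    - [0, 0, 0.003]

```text
clock: 35.65
tcp_pos: [0.4998, -0.3942, 0.0642]
orientation: [0.032, 3.14, -0.004]
contact_force: [-0.2, 0.6, 0.1]
grip_width: 0.0856
```

```bash
python3 - <<'E'
from h import *
go((.5004,-.3914,.062,179.1))
E
```

```text
t 35.65 tcp [ 0.4998 -0.3942  0.0642] phi 178.82 w 0.0856 F [-0.2  0.6  0.1] j7 2.6
offset [[-0.001, 0.006, 0.004]] 
turn [[-0.002, 0.001, -0.003]]
```

Request:
carry_out:
  offset:
    - [-0.001, 0.006, 0.003]
    - [-0.001, 0.006, 0.003]
  turn:
    - [0, 0, -0.003]
    - [0, 0, -0.003]

```text
clock: 35.85
tcp_pos: [0.5002, -0.3904, 0.0622]
orientation: [0.025, 3.14, -0.003]
contact_force: [-1.0, -0.2, -0.1]
grip_width: 0.0857
```

Request:
carry_out:
  offset:
    - [0, 0, 0]
    - [0, 0, 0]
    - [0, 0, 0]
    - [0, 0, 0]
    - [0, 0, 0]
    - [0, 0, 0]
    - [0, 0, 0]
  turn:
    - [0, 0, 0]
    - [0, 0, 0]
    - [0, 0, 0]
    - [0, 0, 0]
    - [0, 0, 0]
    - [0, 0, 0]
    - [0, 0, 0]
  hand: 1
  force: 25

```text
clock: 36.55
tcp_pos: [0.4994, -0.3918, 0.0616]
orientation: [0.027, 3.141, -0.005]
contact_force: [0.1, -4.4, -1.6]
grip_width: 0.0134
```

```bash
python3 - <<'E'
from h import *
go((.5004,-.3914,.0626,179.1))
print(r.get_obs()["moment"])
E
```

```text
t 36.55 tcp [ 0.4994 -0.3918  0.0616] phi 179.02 w 0.0134 F [ 0.1 -4.4 -1.6] j7 2.6
offset [[-0.002, 0.001, -0.002]] 
turn [[-0.002, 0.0, -0.001]]
[-0.7809238  -0.07097772 -0.00154653]
```

Request:
carry_out:
  offset:
    - [-0.001, 0, 0]
    - [-0.001, 0, 0]
    - [-0.001, 0, 0]
    - [-0.001, 0, 0]
    - [-0.001, 0, 0]
    - [-0.001, 0, 0]
    - [-0.001, 0, 0]
    - [-0.001, 0, 0]
  turn:
    - [0, 0, 0.05]
    - [0, 0, 0.13]
    - [0, 0, 0.21]
    - [0, 0, 0.29]
    - [0, 0, 0.37]
    - [0, 0, 0.45]
    - [0, 0, 0.53]
    - [0, 0, 0.6]

```text
clock: 37.35
tcp_pos: [0.4997, -0.3916, 0.0615]
orientation: [1.397, 2.813, -0.004]
contact_force: [-1.0, -3.9, -1.1]
grip_width: 0.0134
```

```bash
cat > ptr.py <<'E'
from h import *
def ptr(f,wrist,ppm=2000):
    """rectify control strip at z=.032; find the white pointer beside the slot and the black mark along plate x"""
    xs=np.arange(.52,.68,1/ppm); out={}
    F=lambda X:(np.array(f["R"])@X+f["t"])
    def px(X):
        c=F(X)
        if not wrist: return f["fx"]*c[0]/c[2]+f["cx"],f["fy"]*c[1]/c[2]+f["cy"]
        rr=np.hypot(c[0],c[1]); th=np.arctan2(rr,c[2]); return f["cx"]+f["fx"]*th*c[0]/rr,f["cy"]+f["fy"]*th*c[1]/rr
    ys=np.arange(-.33,-.40,-1/ppm); ca,sa=np.cos(-.0157),np.sin(-.0157)
    M=np.array([[px(np.array([x-(y+.365)*sa/ca*1, y+(x-.6)*sa/ca, .031])) for x in xs] for y in ys],np.float32)
    return xs,ys,cv2.remap(f["pixels"],M[...,0],M[...,1],cv2.INTER_CUBIC)
E
python3 - <<'E'
from ptr import *
go((.5004,-.3914,.062,127))
ims=[]
for c in ["wrist","top","side"]:
    f=imaging.grab_frame(c); np.save("p_"+c+".npy",f,allow_pickle=True); xs,ys,im=ptr(f,c=="wrist"); ims.append(cv2.resize(im,None,fx=2.4,fy=1.3))
cv2.imwrite("pics/p1.png",np.vstack(ims)[...,::-1]); print(ims[0].shape)
E
```

```text
t 37.35 tcp [ 0.4997 -0.3916  0.0615] phi 127.19 w 0.0134 F [-1.  -3.9 -1.1] j7 1.87
offset [[-0.001, 0.001, -0.001]] 
turn [[-0.001, 0.002, 0.002]]
(182, 770, 3)
```

View pics/p1.png

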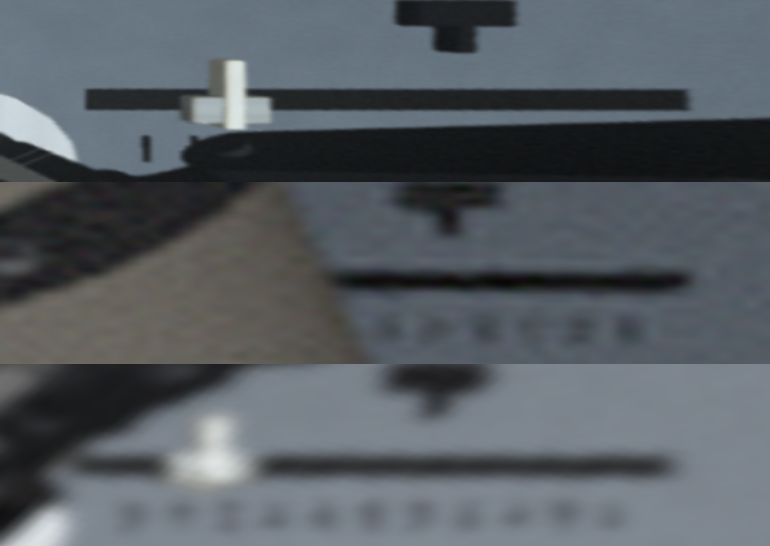

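The rectified wrist strip shows the pointer at x≈228 px and the mark's stem at x≈456 px (4.81 px/mm), so about 47 mm or 2.96 rad remain. Go on in bits.

Request:
carry_out:
  offset:
    - [0, 0, 0]
    - [0, 0, 0]
    - [0, 0, 0]
    - [0, 0, 0]
    - [0, 0, 0]
    - [0, 0, 0]
    - [0, 0, 0]
    - [0, 0, 0]
  turn:
    - [0, 0, 0.05]
    - [0, 0, 0.13]
    - [0, 0, 0.21]
    - [0, 0, 0.29]
    - [0, 0, 0.37]
    - [0, 0, 0.45]
    - [0, 0, 0.53]
    - [0, 0, 0.6]

```text
clock: 38.3
tcp_pos: [0.4999, -0.3916, 0.0615]
orientation: [2.477, 1.928, -0.003]
contact_force: [-0.4, -5.0, -0.2]
grip_width: 0.0135
```

```bash
cat >> ptr.py <<'E'
def meas(c):
    f=imaging.grab_frame(c); xs,ys,im=ptr(f,c=="wrist"); g=im.astype(float).mean(2)
    a=g[22:34]; b=g[2:18]   # rows of the pointer's tip / the mark's stem
    bg=np.median(a); w=np.clip(a.max(0)-bg-35,0,None); d=np.clip(np.median(b)-30-g[13:17].mean(0),0,None)
    f1=lambda v,lo,hi:(xs[(xs>lo)&(xs<hi)]*v[(xs>lo)&(xs<hi)]).sum()/max(v[(xs>lo)&(xs<hi)].sum(),1e-9)
    k=np.argmax(np.convolve(w*(xs>.54),np.ones(8),"same")); 
    print(c,"pointer",f1(w,xs[k]-.006,xs[k]+.006).round(4),"mark",f1(d,.605,.625).round(4),"peak",w.max().round())
    return im
E
python3 - <<'E'
from ptr import *
go((.5000,-.3914,.062,76))
meas("wrist");meas("side")
E
```

```text
t 38.3 tcp [ 0.4999 -0.3916  0.0615] phi 75.78 w 0.0135 F [-0.4 -5.  -0.2] j7 1.11
offset [[0.0, 0.0, -0.001]] 
turn [[0.001, 0.002, -0.003]]
wrist pointer 0.0 mark 0.6152 peak 0.0
side pointer 0.6325 mark 0.0 peak 36.0
```

```bash
sed -i 's/a=g\[22:34\]; b=g\[2:18\]/a=g[46:60]; b=g[24:36]/; s/g\[13:17\].mean(0)/g[26:35].mean(0)/' ptr.py
python3 - <<'E'
from ptr import *
i=[meas("wrist"),meas("side"),meas("top")]
cv2.imwrite("pics/p2.png",np.vstack(i)[...,::-1])
# sanity on the earlier viewed frames
import ptr as P
class S: pass
for c in ["wrist","side"]:
    f=np.load("p_"+c+".npy",allow_pickle=True).item(); s=S(); s.grab_frame=lambda n:f; P.imaging=s; meas(c)
E
```

```text
wrist pointer 0.5814 mark 0.6135 peak 74.0
side pointer 0.6216 mark 0.0 peak 11.0
top pointer 0.0 mark 0.0 peak 0.0
wrist pointer 0.5689 mark 0.6143 peak 73.0
side pointer 0.5649 mark 0.6108 peak 39.0
```

Request:
carry_out:
  offset:
    - [0, 0, 0]
    - [0, 0, 0]
    - [0, 0, 0]
    - [0, 0, 0]
    - [0, 0, 0]
    - [0, 0, 0]
    - [0, 0, 0]
    - [0, 0, 0]
  turn:
    - [0, 0, 0.06]
    - [0, 0, 0.15]
    - [0, 0, 0.24]
    - [0, 0, 0.33]
    - [0, 0, 0.42]
    - [0, 0, 0.51]
    - [0, 0, 0.6]
    - [0, 0, 0.66]

```text
clock: 39.35
tcp_pos: [0.5, -0.3918, 0.0615]
orientation: [3.094, 0.52, -0.001]
contact_force: [-0.5, -6.9, 0.0]
grip_width: 0.0133
```

```bash
python3 - <<'E'
from ptr import *
go((.5000,-.3914,.062,19.5))
i=[cv2.resize(meas(c),None,fx=2.4,fy=1.3) for c in ["wrist","side","top"]]
cv2.imwrite("pics/p3.png",np.vstack(i)[...,::-1])
E
```

```text
t 39.35 tcp [ 0.5    -0.3918  0.0615] phi 19.08 w 0.0133 F [-0.5 -6.9  0. ] j7 0.24
offset [[0.0, -0.001, -0.001]] 
turn [[0.002, 0.001, -0.005]]
wrist pointer 0.596 mark 0.6133 peak 73.0
side pointer 0.5954 mark 0.6108 peak 38.0
top pointer 0.0 mark 0.0 peak 0.0
```

View pics/p3.png

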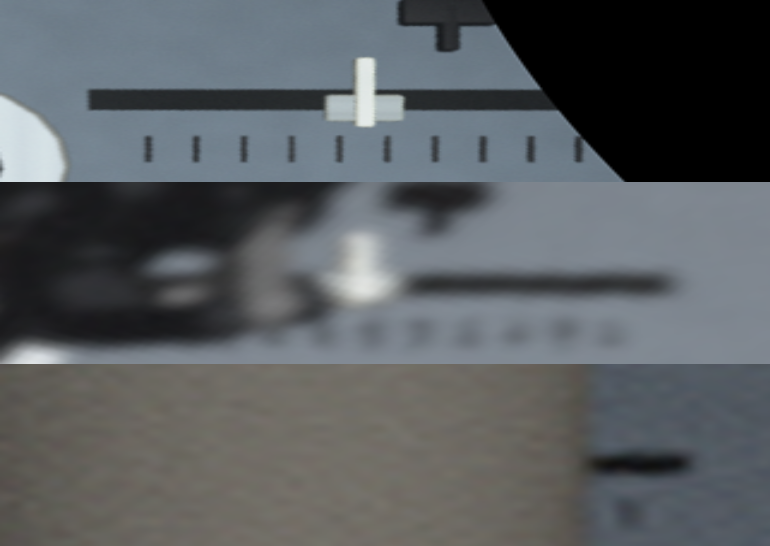

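Request:
carry_out:
  offset:
    - [0, 0, 0]
    - [0, 0, 0]
    - [0, 0, 0]
    - [0, 0, 0]
    - [0, 0, 0]
    - [0, 0, 0]
    - [0, 0, 0]
    - [0, 0, 0]
  turn:
    - [0, 0, 0.06]
    - [0, 0, 0.15]
    - [0, 0, 0.24]
    - [0, 0, 0.33]
    - [0, 0, 0.42]
    - [0, 0, 0.51]
    - [0, 0, 0.59]
    - [0, 0, 0.63]

```text
clock: 40.3
tcp_pos: [0.4999, -0.392, 0.0615]
orientation: [2.992, -0.944, 0.002]
contact_force: [-0.3, -7.1, 2.4]
grip_width: 0.0133
```

```bash
python3 - <<'E'
from ptr import *
go((.5000,-.3914,.062,-35))
f=imaging.grab_frame("wrist"); print((-np.array(f["R"]).T@f["t"]).round(3))
for c in ["wrist","side","top"]: meas(c)
E
```

```text
t 40.3 tcp [ 0.4999 -0.392   0.0615] phi -35.03 w 0.0133 F [-0.3 -7.1  2.4] j7 -0.64
offset [[-0.001, -0.001, -0.001]] 
turn [[0.002, -0.002, -0.0]]
[ 0.566 -0.437  0.19 ]
wrist pointer 0.6119 mark 0.6131 peak 74.0
side pointer 0.6105 mark 0.6108 peak 31.0
top pointer 0.0 mark 0.0 peak 0.0
```

Request:
carry_out:
  offset:
    - [0, 0, 0]
    - [0, 0, 0]
    - [0, 0, 0]
    - [0, 0, 0]
  turn:
    - [0, 0, 0.045]
    - [0, 0, 0.09]
    - [0, 0, 0.09]
    - [0, 0, 0.09]

```text
clock: 40.9
tcp_pos: [0.4999, -0.392, 0.0615]
orientation: [2.924, -1.138, 0.003]
contact_force: [-0.4, -7.3, 1.4]
grip_width: 0.0132
```

Request:
carry_out:
  offset:
    - [0, 0, 0]
    - [0, 0, 0]
    - [0, 0, 0]
    - [0, 0, 0]
    - [0, 0, -0.04]
    - [0, 0, -0.12]
    - [0, 0, -0.22]
    - [0, 0, -0.3]
  turn:
    - [0, 0, 0]
    - [0, 0, 0]
    - [0, 0, 0]
    - [0, 0, 0]
    - [0, 0, 0]
    - [0, 0, 0]
    - [0, 0, 0]
    - [0, 0, 0]
  hand: 0

```text
clock: 41.7
tcp_pos: [0.4997, -0.3906, 0.2134]
orientation: [2.924, -1.142, 0.0]
contact_force: [1.1, 0.4, 0.2]
grip_width: 0.0854
```

```bash
python3 - <<'E'
from ptr import *
go((.53,-.36,.20,-2))
f=imaging.grab_frame("wrist"); print((-np.array(f["R"]).T@f["t"]).round(3))
for c in ["wrist","side"]: meas(c)
E
```

```text
t 41.7 tcp [ 0.4997 -0.3906  0.2134] phi -42.67 w 0.0854 F [1.1 0.4 0.2] j7 -0.92
offset [[0.003, -0.086, 0.027]] 
turn [[0.002, -0.0, -0.473]]
[ 0.559 -0.444  0.341]
wrist pointer 0.6136 mark 0.613 peak 62.0
side pointer 0.6126 mark 0.6107 peak 36.0
```

Request:
carry_out:
  offset:
    - [-0.004, -0.08, 0]
    - [-0.008, -0.156, 0]
    - [-0.008, -0.156, 0]
    - [-0.008, -0.156, 0]
    - [-0.008, -0.156, 0]
    - [-0.008, -0.156, 0]
  turn:
    - [0, 0, 0]
    - [0, 0, 0]
    - [0, 0, 0]
    - [0, 0, 0]
    - [0, 0, 0]
    - [0, 0, 0]

```text
clock: 42.45
tcp_pos: [0.5488, -0.3312, 0.2108]
orientation: [2.923, -1.146, -0.0]
contact_force: [0.2, 0.0, -0.5]
grip_width: 0.0853
```

```bash
python3 - <<'E'
from ptr import *
f=imaging.grab_frame("wrist"); print((-np.array(f["R"]).T@f["t"]).round(3))
a=meas("wrist"); b=meas("side"); o=r.get_obs(); print(o["clock"],o["tcp_pos"])
t=imaging.grab_frame("top")["pixels"]
s=np.zeros((600,800,3),np.uint8); s[:182,:770]=cv2.resize(a,None,fx=2.4062,fy=1.3)[:182,:770]
s[190:190+400]=cv2.resize(t[85:265,95:455],(800,400)); cv2.imwrite("pics/fin.png",s[...,::-1])
E
```

```text
[ 0.608 -0.385  0.339]
wrist pointer 0.6128 mark 0.6129 peak 70.0
side pointer 0.6126 mark 0.6107 peak 35.0
42.6 [ 0.54926672 -0.33106353  0.2111613 ]
```

View pics/fin.png

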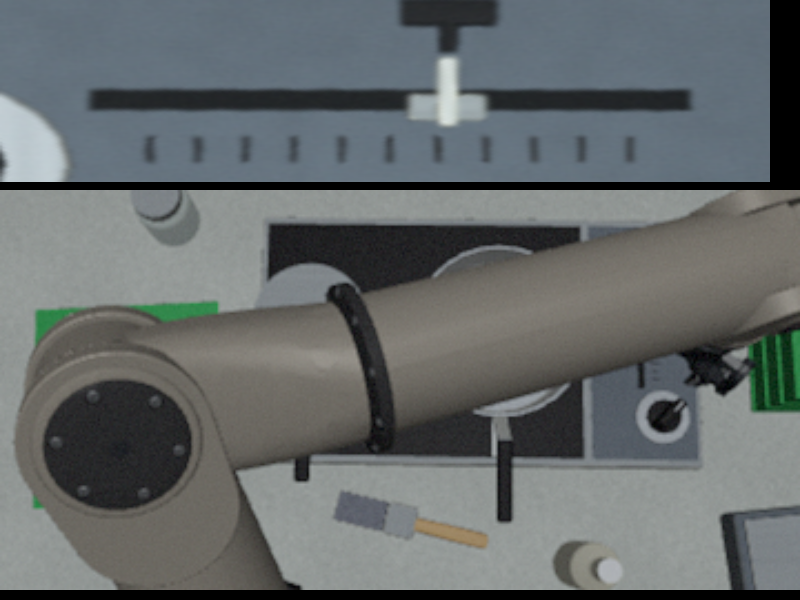

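Seen from straight above, the pointer (448) stands on the mark's stem (448). The handles lie inward and the gripper is clear, so I'm handing in.

```bash
python3 -c "
from bench import r
print(r.hand_in())"
```

```text
the job is handed in; nothing more can be done
None
```

The cook test is set up and was handed in at about 43 s on the clock. No verdict was reported.

- **Handles:** I swung the milk pan's handle first, then the skillet's, so each lies over its white line. After release, both pans were within about 3 mm of their ring centres. The milk pan's handle was about 1° off its line. The top view taken then showed both pans level.
- **Clams:** There were three whole clams in this run, and all three lie flat in the skillet. The half shell on the tray (the one farther to the left) and its look-alike on the table were left alone. I saw no grip slip and no knocked clam.
- **Knob:** I turned it clockwise in steps, about 3.9 rad in all, and let go. From nearly straight above, the wrist camera puts the pointer 0.1 mm from the mark. The side camera reads 1.9 mm past it. I put that down to viewing the raised pointer at an angle: correcting for its height of about 4 mm, estimated from the two cameras, brings it within about 0.3 mm.
- **Not fully confirmed:** In the last top view the arm hid most of the skillet, the milk pan and the tray. Their last clear check was just before the knob was turned.

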